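# Load the warm drying rail with rinsed cuffs, with a safety-switch test

## Task

Dry this batch of cuff bracelets on the electric drying rail. First press the test button on its safety switch so that the red lever drops and the rail is dead; then, with the lever still down, hang every cuff astride the rail's bar, none touching another; last, lift the lever fully back up to switch the rail on, and leave the other things on the bench where they are.

Things in the scene. Friction and masses are not known exactly. Their poses are not given: they have to be found in the camera images.
- rail_mid (a point): Middle of the drying rail's steel bar, on its axis: 14 mm diameter, 125 mm above the bench, level along this point's y axis for 360 mm (180 mm each way) between two 20 mm posts whose tops are 26 mm above the bar's axis. z is up. Below it is only a white base plate 100 x 410 mm, 10 mm thick. Fixed.
- tile: Pale stone tile on which the cuffs start, 130 mm (x) x 490 mm (y) x 8 mm thick, fixed; origin at the centre of its underside, z up.
- switchbox: Grey safety-switch box, fixed, 100 mm (x) x 160 mm (y) x 70 mm high; origin at the centre of its underside, z up, its front looks along -x of its own frame (roughly to the robot). The yellow test button is on its top at x -33, y -45 mm; the lever's pivot at x -20, y +35, z 72 mm.
- button_top (a point): Centre of the top face of the round yellow test button (26 mm diameter) on top of the switch box; it moves with the button, 86 mm above the bench when out; the black collar round it is 40 mm wide and 12 mm lower.
- button (a joint): Travel of the test button, m: 0 out, 0.007 fully pressed (straight down). Springy, 1.5 N at first to 5 N fully down. Beyond about 0.0035 m it throws the lever off balance, which then drops by its own weight in about half a second and stays down when the button is let go.
- lever (a joint): Angle of the switch lever, rad: 0 = up (on; leans 0.2 rad back past upright, to the box's +x, resting there by its weight), 1.45 = dropped (off; it leans 1.25 rad forwards, to the box's -x). Turns with almost no friction about the box's y through lever_pivot, and falls to the side of upright (0.2) on which it is left.
- lever_tip (a point): Centre of the lever's red cross-bar: 12 mm diameter, 60 mm long, along the box's y, carried by an 8 mm stem at its middle, 55 mm from the pivot. When dropped, it overhangs the front of the box by about 22 mm, some 89 mm above the bench, and can be pushed or hooked up and back from in front.
- lever_pivot (a point): Point on the lever's pivot axis, 72 mm above the bench; axes as the box's.
- cuff1: Cuff, bright copper, 0.15 kg, may be absent: rigid U-shaped band, mouth down, 3 mm thick, 56 mm wide outside (x), 42 mm along y (the bar's way through it), 44 mm high (z up). Flat legs rise 16 mm, then a round arch; inside 50 mm wide, crown 41 mm above the origin, which lies midway between the feet, at their lower ends. On the bar: origin 34 mm below the bar's axis.
- cuff2: Cuff, yellow brass, 0.15 kg, may be absent: rigid U-shaped band, mouth down, 3 mm thick, 56 mm wide outside (x), 42 mm along y (the bar's way through it), 44 mm high (z up). Flat legs rise 16 mm, then a round arch; inside 50 mm wide, crown 41 mm above the origin, which lies midway between the feet, at their lower ends. On the bar: origin 34 mm below the bar's axis.
- cuff3: Cuff, silvery aluminium, 0.15 kg, may be absent: rigid U-shaped band, mouth down, 3 mm thick, 56 mm wide outside (x), 42 mm along y (the bar's way through it), 44 mm high (z up). Flat legs rise 16 mm, then a round arch; inside 50 mm wide, crown 41 mm above the origin, which lies midway between the feet, at their lower ends. On the bar: origin 34 mm below the bar's axis.
- cuff4: Cuff, dark grey steel, 0.15 kg, may be absent: rigid U-shaped band, mouth down, 3 mm thick, 56 mm wide outside (x), 42 mm along y (the bar's way through it), 44 mm high (z up). Flat legs rise 16 mm, then a round arch; inside 50 mm wide, crown 41 mm above the origin, which lies midway between the feet, at their lower ends. On the bar: origin 34 mm below the bar's axis.
- cuff5: Cuff, dark red-brown, oxidised copper, 0.15 kg, may be absent: rigid U-shaped band, mouth down, 3 mm thick, 56 mm wide outside (x), 42 mm along y (the bar's way through it), 44 mm high (z up). Flat legs rise 16 mm, then a round arch; inside 50 mm wide, crown 41 mm above the origin, which lies midway between the feet, at their lower ends. On the bar: origin 34 mm below the bar's axis.
- cuff6: Cuff, blue anodised, 0.15 kg, may be absent: rigid U-shaped band, mouth down, 3 mm thick, 56 mm wide outside (x), 42 mm along y (the bar's way through it), 44 mm high (z up). Flat legs rise 16 mm, then a round arch; inside 50 mm wide, crown 41 mm above the origin, which lies midway between the feet, at their lower ends. On the bar: origin 34 mm below the bar's axis.
- tweezer_pot: Bystander: clay pot, 68 mm wide and 85 mm high, with tweezers and picks standing up to 150 mm in it; origin at the centre of its underside.
- flux_jar: Bystander: jar with white lid, 60 mm wide, 75 mm high; origin at the centre of its underside.
- tool_tin: Bystander: open grey tin of pliers, 100 x 150 x 55 mm; origin at the centre of its underside.
There are look-alikes about, which are no part of the job. Leave any brown look-alike of the switchbox alone. There is more than one size of the cuff4; the one meant has the size given above.

How it is judged:
By the outcome, as a careful person would: the job done as asked, in the order asked, and still so for the second after the job is handed in, with the robot touching nothing.
Of cuff1, cuff2, cuff3, cuff4, cuff5, cuff6 only 5 to 6 are there at a start; the rules pass over those that are not, and their reading is None.
At some moment in a run one of cuff1, cuff2, cuff3, cuff4, cuff5, cuff6 may be knocked a few centimetres aside while the robot is not near it.
Once in a run the grip may slacken for a moment while it holds something.
It also fails if it takes over 210 s, if anything falls off the work surface, if the arm or the gripper's body presses on something with over 40 N, if the wrist force passes 120 N, or if a joint passes its speed limit or range.

## Robot

A 7-joint arm with a two-finger parallel gripper is mounted at the origin on the work surface. World frame = base frame: x ahead of the robot, y to its left, z up, the work surface at z = 0. Lengths are in m, angles in rad, forces in N, time in s.
With the tool pointing down it reaches from about 0.4 to 0.85 m from the base axis. Payload 10.4 kg.
Tool frame: the origin (TCP) lies where the fingers leave the gripper's body, on its centre line; the fingertips stand 70 mm ahead of it and the grasp point (between the pads) lies r.grip_depth ahead of it (r.grip_depth is the distance from the TCP to the grasp point, in m); z points along the fingers, y is the direction in which the jaws open and shut (so a half turn about z gives the same grasp; the last joint's range is limited). The gripper opens to 87 mm and grips with 3 to 60 N. Pads are 19 mm wide; open, the fingers measure 117 mm over their backs; the gripper's body (75 mm by 190 mm) begins 51 mm behind the grasp point.
Start: joints at [1.205, 0.332, -0.065, 1.46, 0.022, 1.35, -0.088], TCP at [0.21, -0.589, 0.292] pointing down, gripper open.
Joint ranges: [-2.6, 2.6], [-0.5, 2.12], [-1.47, 1.34], [0.16, 2.42], [-1.27, 4.41], [0.06, 2.06], [-2.6, 2.6]. Speed limits (rad/s): [2.22, 2.22, 2.79, 2.79, 3.14, 3.14, 3.14].

## Interface

Orientations are given as a unit quaternion [x, y, z, w].
In Python, from bench import monitor, viewer, workorder, nets, r gives the robot as it stands.
- The arm moves only by the tool drive_tool, never from a script. Its argument "plan" is a list of rows, each an object of numbers: "rx", "ry", "rz": the turn, a rotation vector about the tool's x, y, z in units of 360 degrees (1.0 is 360 degrees); "x", "y", "z": the shift along the tool's x, y, z in units of 1000 mm (1.0 is 1000 mm); "fingers": the opening, from 0 (shut) to 1 (fully open). In form: [{"rx": .., "ry": .., "rz": .., "x": .., "y": .., "z": .., "fingers": ..}, ...]. A call has 1 to 12 rows; each row is the pose to reach, as a shift and turn from the pose commanded when the call began, along the tool's axes at that moment, turning the shorter way round; what a row does not reach only later rows make up. A row lasts 1/8 s, in which the tool goes at most 62.5 mm and 10.7 degrees, less where a joint would pass 70% of its speed; a pose out of reach is approached as far as the arm can. A call with a number of a shift or a turn outside -1 to 1 is refused whole. A call with a gripper value outside its range is refused whole. The fingers move at their own pace and stop on an object; "squeeze" is the grip in N (left out, the last holds). Time passes only in rows, so rows that repeat a pose let the fingers close. It gives the time, the measured TCP pose, the force and the opening at its end, in the units of the state.
- monitor.read_state(): the state, without advancing time (a new reading comes with each control period).
- viewer.camera(name): name is "scene" or "top" or "wrist"; returns a dict with "color" (384x512x3 uint8, red, green, blue), "depth" (384x512 float32, m along the optical axis (not along the pixel's ray), 0 where there is no reading), "camera_matrix" (3x3 intrinsics, pixels), "xyz" and "rotation" of the camera in the world. Camera axes: x right, y down, z forward; pixel columns grow to the right and rows downward; lengths in m; the calibration is good to about 2 mm. A picture is of the moment at which its call begins.
- workorder.close_job(): hands the job in, once; it reports no verdict.
Trained networks look in the newest picture that a camera, given by its name, has taken for a name from the list of things; names that differ only in an ending like _2 or _b are one class to them, and where a whole thing is asked for, a point or a joint stands for the part that bears it (a point fixed in the world has none). Each returns a list of dicts, best first, with "confidence" (0 to 1); they miss things now and then, are a little off and sometimes report something else, mostly with a low value. They report only what shows in the picture. A call takes as long as a camera call. They do not tell look-alikes from the thing itself.
- nets.find_in(label, camera): "centre" ([x, y, z] in m, in world coordinates, good to about 4 mm: the middle of the surface that is visible of it).
- nets.regions_of(label, camera): "region" (384x512 bool, what is visible of it).
The state is a dict: "time": time; "joint_positions": joint angles; "joint_vel": joint speeds; "joint_torque": joint torques, N m; "ee_pos": TCP position; "eef_rot": TCP orientation; "ft_force": force on the tool from outside, world axes, zero at the start; "torque": the same for the moment, N m; "width": finger opening in m.
Only numpy, scipy, OpenCV 4.12 (cv2) and the standard library are available. Lean on these libraries where they do the work, as an engineer would, in place of code of your own. Each camera call takes 0.05 s, during which the arm holds its last target.

## Working session

There is one attempt and no reset: what is moved stays moved. The work goes in short steps, Python scripts to look and compute and a tool call to move; the robot and the scene stay as the last step left them, time stands still between calls to the robot, and variables do not carry over. Pictures are saved under pics/ and viewed, and the job is handed in when it is done.

Besides the shell and the picture viewer there is one more tool, called after ">>>" as name(argument=value, ...) on one line, values as JSON. drive_tool: Moves the arm, as the interface text tells. Its arguments: {"type":"object","properties":{"plan":{"type":"array","items":{"type":"object","properties":{"rx":{"type":"number","minimum":-1,"maximum":1},"ry":{"type":"number","minimum":-1,"maximum":1},"rz":{"type":"number","minimum":-1,"maximum":1},"x":{"type":"number","minimum":-1,"maximum":1},"y":{"type":"number","minimum":-1,"maximum":1},"z":{"type":"number","minimum":-1,"maximum":1},"fingers":{"type":"number"}}}},"squeeze":{"type":"number"}},"required":["plan"]}

```bash
ls; mkdir -p pics; cat > h.py <<'E'
import numpy as np, cv2
from scipy.spatial.transform import Rotation as R
from bench import monitor, viewer, workorder, nets, r
def pts(c):
    d=c["depth"];K=c["camera_matrix"];v,u=np.indices(d.shape)
    p=np.stack([(u-K[0,2])/K[0,0]*d,(v-K[1,2])/K[1,1]*d,d],-1)
    Rm=np.array(c["rotation"]); 
    return p@Rm.T+np.array(c["xyz"])
def save(c,n,crop=None,s=1):
    im=c["color"][...,::-1]
    if crop: im=im[crop[1]:crop[3],crop[0]:crop[2]]
    cv2.imwrite("pics/"+n+".png",cv2.resize(im,None,fx=s,fy=s,interpolation=cv2.INTER_CUBIC))
def st():
    s=monitor.read_state();np.set_printoptions(precision=4,suppress=True)
    print("t",s["time"],"pos",np.array(s["ee_pos"]),"rot",np.array(s["eef_rot"]),"q",np.array(s["joint_positions"]),"F",np.array(s["ft_force"]),"w",s["width"])
    print(R.from_quat(s["eef_rot"]).as_matrix())
    return s
E
python3 - <<'E'
from h import *
st(); print(r.grip_depth)
for n in ["scene","top","wrist"]:
    c=viewer.camera(n); save(c,n+"0",s=1.5); print(n,c["xyz"],np.array(c["rotation"]).shape, c["camera_matrix"][0])
    if n!="wrist":
        for l in ["rail_mid","tile","switchbox","button_top","lever_tip","cuff1","cuff2","cuff3","cuff4","cuff5","cuff6","tweezer_pot","flux_jar","tool_tin"]:
            print(l,[(np.round(q["centre"],3),round(q["confidence"],2)) for q in nets.find_in(l,n)])
E
```

```text
pics
t 0.0 pos [ 0.21   -0.5884  0.2915] rot [ 0.9853  0.1706 -0.0001 -0.0007] q [ 1.2054  0.3328 -0.0647  1.4609  0.0216  1.3499 -0.0885] F [0.1014 0.4856 0.0445] w 0.08682849202299932
[[ 0.9418  0.3362 -0.0005]
 [ 0.3362 -0.9418  0.0012]
 [-0.     -0.0013 -1.    ]]
0.051
scene [ 1.0373 -0.9102  1.3678] (4,) [458.6467   0.     257.8921]
rail_mid [(array([ 0.649, -0.085,  0.012]), 0.91)]
tile [(array([ 0.458, -0.162,  0.005]), 0.92), (array([0.664, 0.353, 0.021]), 0.45)]
switchbox [(array([0.278, 0.218, 0.074]), 0.95), (array([0.48 , 0.258, 0.065]), 0.82)]
button_top []
lever_tip []
cuff1 [(array([ 0.438, -0.152,  0.049]), 0.74), (array([ 0.46 , -0.077,  0.047]), 0.7), (array([0.483, 0.07 , 0.043]), 0.7), (array([ 0.448, -0.24 ,  0.048]), 0.57), (array([ 0.439, -0.308,  0.047]), 0.52), (array([ 0.466, -0.002,  0.048]), 0.5), (array([ 0.316, -0.144,  0.033]), 0.4)]
cuff2 [(array([ 0.438, -0.152,  0.049]), 0.74), (array([ 0.46 , -0.077,  0.047]), 0.7), (array([0.483, 0.07 , 0.043]), 0.7), (array([ 0.448, -0.24 ,  0.048]), 0.57), (array([ 0.439, -0.308,  0.047]), 0.52), (array([ 0.466, 
[... 3034 characters left out ...]
 0.427, -0.15 ,  0.048]), 0.74), (array([ 0.446, -0.076,  0.049]), 0.74), (array([ 0.426, -0.306,  0.046]), 0.73), (array([ 0.312, -0.15 ,  0.033]), 0.54), (array([0.46 , 0.078, 0.05 ]), 0.53)]
cuff6 [(array([ 0.431, -0.232,  0.047]), 0.86), (array([0.448, 0.005, 0.049]), 0.75), (array([ 0.427, -0.15 ,  0.048]), 0.74), (array([ 0.446, -0.076,  0.049]), 0.74), (array([ 0.426, -0.306,  0.046]), 0.73), (array([ 0.312, -0.15 ,  0.033]), 0.54), (array([0.46 , 0.078, 0.05 ]), 0.53)]
tweezer_pot [(array([ 0.6  , -0.439,  0.061]), 0.68)]
flux_jar [(array([ 0.474, -0.442,  0.077]), 0.67)]
tool_tin [(array([0.667, 0.345, 0.02 ]), 0.88)]
wrist [ 0.2804 -0.5633  0.3857] (4,) [314.386    0.     258.9096]
```

```bash
sed -i 's/Rm=np.array(c\["rotation"\]);/Rm=R.from_quat(c["rotation"]).as_matrix()/' h.py; python3 -c "
from h import *
print(monitor.read_state()['time'])"
```

```text
1.55
```

View pics/scene0.png

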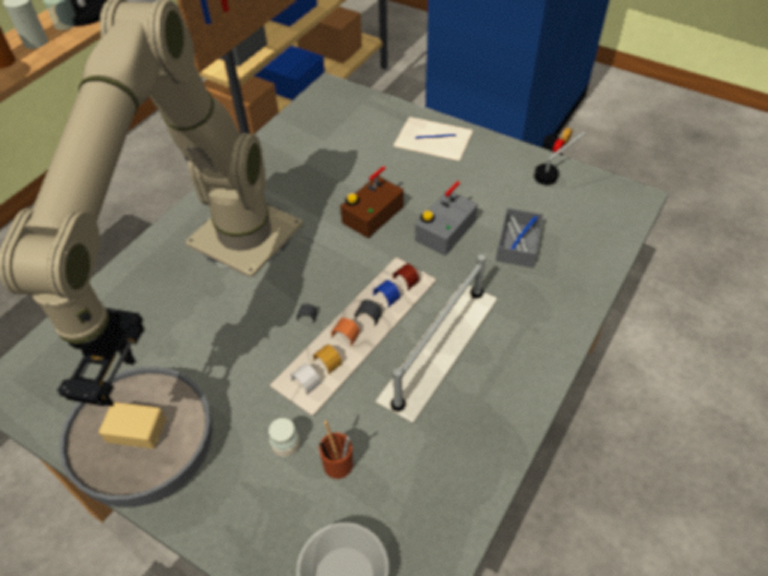

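View pics/top0.png

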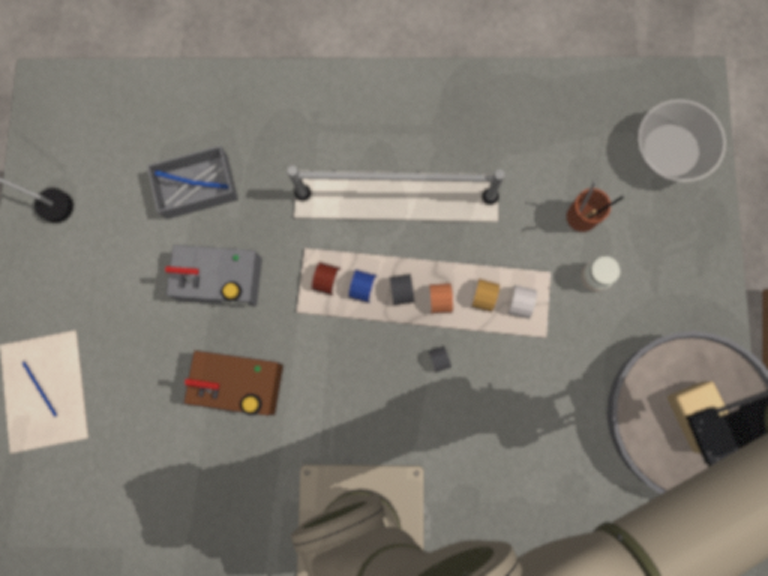

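```bash
cat >> h.py <<'E'
def regions(lbl,cam):
    c=viewer.camera(cam); P=pts(c); out=[]
    for q in nets.regions_of(lbl,cam): out.append((q["confidence"],q["region"]))
    return c,P,out
def rect(xy):
    (cx,cy),(w,h),a=cv2.minAreaRect(xy.astype(np.float32)*1000)
    return np.round([cx/1000,cy/1000],4),np.round([w,h],1),round(a,1)
def cuffs(cam,zmin=0.028,show=True,zmax=.2):
    c,P,o=regions("cuff1",cam); res=[]
    for cf,m in o:
        p=P[m]; k=(p[:,2]>zmin)&(p[:,2]<zmax); 
        if k.sum()<10: continue
        col=c["color"][m].mean(0).round()
        v,u=np.nonzero(m)
        rc=rect(p[k][:,:2])
        if show: print(round(cf,2),"px",int(u.mean()),int(v.mean()),"col",col,"rect",rc,"zmax",round(np.percentile(p[k][:,2],95),4),k.sum())
        res.append((cf,m,p[k],col,rc))
    return c,P,res
E
python3 - <<'E'
from h import *
for cam in ["top","scene"]:
    print(cam)
    c,P,res=cuffs(cam,0.028)
    for l,z0,z1 in [("switchbox",.06,.075),("tile",.003,.015)]:
        for q in nets.regions_of(l,cam):
            p=P[q["region"]];k=(p[:,2]>z0)&(p[:,2]<z1)
            if k.sum()>20: print(l,round(q["confidence"],2),rect(p[k][:,:2]),c["color"][q["region"]].mean(0),k.sum())
    # bar
    k=(P[...,2]>.115)&(P[...,2]<.16)&(P[...,0]>.52)&(P[...,0]<.8)&(abs(P[...,1]+.08)<.25)
    p=P[k]; print("bar",k.sum(),rect(p[:,:2]),p.min(0),p.max(0))
    kk=(p[:,2]<.136)&(p[:,2]>.12); a=np.polyfit(p[kk][:,1],p[kk][:,0],1); print(a,np.median(p[kk][:,2]))
    k=(P[...,2]>.078)&(P[...,2]<.15)&(P[...,0]>.38)&(P[...,0]<.55)&(abs(P[...,1]-.28)<.12)
    for q in P[k][::4]: pass
    col=c["color"][k].astype(int); p=P[k]
    y=(col[:,0]>130)&(col[:,1]>100)&(col[:,2]<90); print("button",y.sum(),p[y].mean(0))
    rd=(col[:,0]>110)&(col[:,1]<70)&(col[:,2]<70); print("lever",rd.sum(),p[rd].mean(0),p[rd].min(0),p[rd].max(0))
E
```

```text
top
0.72 px 293 238 col [78. 77. 77.] rect (array([ 0.3141, -0.1454]), array([38.6, 32.4]), 18.2) zmax 0.0385 128
0.71 px 215 184 col [110.  58.  48.] rect (array([0.4668, 0.0758]), array([41.8, 54.2]), 74.9) zmax 0.0554 262
0.68 px 293 198 col [166. 108.  80.] rect (array([ 0.4283, -0.1487]), array([54.8, 40.6]), 0.8) zmax 0.0548 278
0.64 px 240 190 col [ 58.  74. 125.] rect (array([0.4522, 0.0036]), array([39. , 54.2]), 73.7) zmax 0.0548 245
0.57 px 348 200 col [180. 170. 166.] rect (array([ 0.4238, -0.3049]), array([43. , 56.5]), 75.6) zmax 0.0547 285
0.54 px 323 196 col [159. 126.  79.] rect (array([ 0.4353, -0.2341]), array([41.8, 55.5]), 74.7) zmax 0.0545 282
0.5 px 267 192 col [81. 78. 78.] rect (array([ 0.4466, -0.0729]), array([54.9, 42.1]), 8.6) zmax 0.0544 271
switchbox 0.81 (array([0.4697, 0.289 ]), array([162.1, 101.3]), 86.1) [115.77955556 108.21066667 104.96133333] 1652
switchbox 0.78 (array([0.2641, 0.2406]), array([160.5, 102.1]), 81.6) [108.06147722  71.35603715  48.8014153 ] 1819
tile 0.67 (array([ 0.4441, -0.1179]), array([497.8, 133.8]), 84.7) [180.34811874 165.7
[... 903 characters left out ...]
 76.3) zmax 0.0562 190
switchbox 0.98 (array([0.267 , 0.2367]), array([169.7, 101.8]), 82.0) [83.03730664 46.88535032 21.36123749] 552
switchbox 0.64 (array([0.4703, 0.284 ]), array([161.4, 102.7]), 86.7) [98.70749543 96.5904936  89.51371115] 565
tile 0.71 (array([ 0.4422, -0.1172]), array([494.2, 138.1]), 84.2) [194.68920765 180.58777322 158.29371585] 2630
bar 466 (array([ 0.6404, -0.0646]), array([392. ,  19.4]), 89.1) [ 0.62794607 -0.26060441  0.1167766 ] [0.65298227 0.13144632 0.15637564]
[0.01510017 0.64271206] 0.13095702924037023
button 29 [0.43484928 0.2422988  0.08758546]
lever 25 [0.46462324 0.31544116 0.12986015] [0.45960516 0.29152149 0.11006961] [0.46981481 0.34985571 0.1392423 ]
```

```bash
cat >> h.py <<'E'
def go(*targets):
    """targets (x,y,z_tcp,deg of tool y) -> row numbers"""
    s=monitor.read_state(); p0=np.array(s["ee_pos"]); R0=R.from_quat(s["eef_rot"])
    print("t",round(s["time"],2),"pos",p0.round(4),"yaw",round(np.degrees(np.arctan2(*R0.as_matrix()[[1,0],1])),2),"F",np.array(s["ft_force"]).round(1),"w",round(s["width"],4))
    for x,y,z,a in targets:
        a=np.radians(a); yt=np.array([np.cos(a),np.sin(a),0]);zt=np.array([0,0,-1.]);xt=np.cross(yt,zt)
        Rt=R.from_matrix(np.stack([xt,yt,zt],1))
        d=R0.inv().apply(np.array([x,y,z])-p0); rv=(R0.inv()*Rt).as_rotvec()/2/np.pi
        n=max(np.linalg.norm(d)/.0625, np.linalg.norm(rv)*360/10.7)
        print((x,y,z),"-> x %.4f y %.4f z %.4f rx %.4f ry %.4f rz %.4f  rows %.1f"%(*d,*rv,n))
E
python3 - <<'E'
from h import *
go((.5,-.2,.292,0),(.434,.243,.292,-4))
E
```

```text
t 1.95 pos [ 0.2101 -0.5886  0.2923] yaw -70.36 F [-0.   1.  -0.5] w 0.087
(0.5, -0.2, 0.292) -> x 0.4037 y -0.2686 z 0.0003 rx 0.0000 ry 0.0000 rz -0.1954  rows 7.8
(0.434, 0.243, 0.292) -> x 0.4904 y -0.7080 z 0.0002 rx 0.0000 ry -0.0000 rz -0.1843  rows 13.8
```

>>> drive_tool(plan=[{"x":0.404,"y":-0.269,"z":0,"rz":-0.195,"fingers":0},{"x":0.404,"y":-0.269,"z":0,"rz":-0.195,"fingers":0},{"x":0.404,"y":-0.269,"z":0,"rz":-0.195,"fingers":0},{"x":0.404,"y":-0.269,"z":0,"rz":-0.195,"fingers":0},{"x":0.404,"y":-0.269,"z":0,"rz":-0.195,"fingers":0},{"x":0.404,"y":-0.269,"z":0,"rz":-0.195,"fingers":0},{"x":0.404,"y":-0.269,"z":0,"rz":-0.195,"fingers":0},{"x":0.49,"y":-0.708,"z":0,"rz":-0.184,"fingers":0},{"x":0.49,"y":-0.708,"z":0,"rz":-0.184,"fingers":0},{"x":0.49,"y":-0.708,"z":0,"rz":-0.184,"fingers":0},{"x":0.49,"y":-0.708,"z":0,"rz":-0.184,"fingers":0},{"x":0.49,"y":-0.708,"z":0,"rz":-0.184,"fingers":0}])

```text
validation failed for argument at $.pl...
```

```bash
python3 - <<'E'
from h import *
go((.434,.243,.292,-4),(.434,.243,.165,-4))
st()
E
```

```text
t 1.95 pos [ 0.2101 -0.5886  0.2923] yaw -70.36 F [-0.   1.  -0.5] w 0.087
(0.434, 0.243, 0.292) -> x 0.4904 y -0.7080 z 0.0002 rx 0.0000 ry -0.0000 rz -0.1843  rows 13.8
(0.434, 0.243, 0.165) -> x 0.4904 y -0.7080 z 0.1272 rx 0.0000 ry -0.0000 rz -0.1843  rows 13.9
t 1.95 pos [ 0.2101 -0.5886  0.2923] rot [0.9853 0.1706 0.     0.    ] q [ 1.2054  0.3322 -0.0647  1.4601  0.0215  1.3499 -0.0885] F [-0.0354  1.0269 -0.4527] w 0.08698206410065816
[[ 0.9418  0.3361  0.0001]
 [ 0.3361 -0.9418 -0.0001]
 [ 0.0001  0.0001 -1.    ]]
```

>>> drive_tool(plan=[{"rx":0,"ry":0,"rz":-0.195,"x":0.404,"y":-0.269,"z":0,"fingers":0},{"rx":0,"ry":0,"rz":-0.195,"x":0.404,"y":-0.269,"z":0,"fingers":0},{"rx":0,"ry":0,"rz":-0.195,"x":0.404,"y":-0.269,"z":0,"fingers":0},{"rx":0,"ry":0,"rz":-0.195,"x":0.404,"y":-0.269,"z":0,"fingers":0},{"rx":0,"ry":0,"rz":-0.195,"x":0.404,"y":-0.269,"z":0,"fingers":0},{"rx":0,"ry":0,"rz":-0.195,"x":0.404,"y":-0.269,"z":0,"fingers":0},{"rx":0,"ry":0,"rz":-0.195,"x":0.404,"y":-0.269,"z":0,"fingers":0}])

```text
time: 2.82
ee_pos: [0.4725, -0.2362, 0.2926]
eef_rot: [0.707, 0.708, -0.0, 0.0]
ft_force: [1.2, -0.5, 0.1]
width: 0.025
```

```bash
python3 - <<'E'
from h import *
go((.434,.243,.292,-4),(.434,.243,.165,-4))
st()
E
```

```text
t 2.83 pos [ 0.4725 -0.2362  0.2926] yaw 0.08 F [ 1.2 -0.5  0.1] w 0.025
(0.434, 0.243, 0.292) -> x 0.4793 y -0.0378 z 0.0002 rx 0.0001 ry 0.0001 rz 0.0113  rows 7.7
(0.434, 0.243, 0.165) -> x 0.4794 y -0.0379 z 0.1272 rx 0.0001 ry 0.0001 rz 0.0113  rows 8.0
t 2.825 pos [ 0.4725 -0.2362  0.2926] rot [ 0.7066  0.7076 -0.      0.0005] q [ 0.8193  0.1521 -0.4853  1.695   0.0737  1.3117  0.3214] F [ 1.193  -0.5072  0.1085] w 0.02496408057019182
[[-0.0014  1.      0.0007]
 [ 1.      0.0014 -0.0007]
 [-0.0007  0.0007 -1.    ]]
```

>>> drive_tool(plan=[{"rx":0,"ry":0,"rz":0.011,"x":0.479,"y":-0.038,"z":0,"fingers":0},{"rx":0,"ry":0,"rz":0.011,"x":0.479,"y":-0.038,"z":0,"fingers":0},{"rx":0,"ry":0,"rz":0.011,"x":0.479,"y":-0.038,"z":0,"fingers":0},{"rx":0,"ry":0,"rz":0.011,"x":0.479,"y":-0.038,"z":0,"fingers":0},{"rx":0,"ry":0,"rz":0.011,"x":0.479,"y":-0.038,"z":0,"fingers":0},{"rx":0,"ry":0,"rz":0.011,"x":0.479,"y":-0.038,"z":0,"fingers":0},{"rx":0,"ry":0,"rz":0.011,"x":0.479,"y":-0.038,"z":0,"fingers":0},{"rx":0,"ry":0,"rz":0.011,"x":0.479,"y":-0.038,"z":0,"fingers":0},{"rx":0,"ry":0,"rz":0.011,"x":0.479,"y":-0.038,"z":0.06,"fingers":0},{"rx":0,"ry":0,"rz":0.011,"x":0.479,"y":-0.038,"z":0.12,"fingers":0},{"rx":0,"ry":0,"rz":0.011,"x":0.479,"y":-0.038,"z":0.12,"fingers":0},{"rx":0,"ry":0,"rz":0.011,"x":0.479,"y":-0.038,"z":0.12,"fingers":0}])

```text
time: 4.32
ee_pos: [0.4357, 0.2419, 0.1744]
eef_rot: [0.732, 0.681, 0.001, 0.0]
ft_force: [0.5, -0.8, 0.7]
width: 0.0006
```

```bash
python3 - <<'E'
from h import *
go((.434,.243,.172,-4),(.434,.243,.151,-4))
c=viewer.camera("wrist"); save(c,"w1",s=1.5)
E
```

```text
t 4.33 pos [0.4357 0.2419 0.1744] yaw -4.12 F [ 0.5 -0.8  0.7] w 0.0006
(0.434, 0.243, 0.172) -> x 0.0010 y -0.0018 z 0.0024 rx 0.0003 ry -0.0002 rz -0.0003  rows 0.1
(0.434, 0.243, 0.151) -> x 0.0009 y -0.0018 z 0.0234 rx 0.0003 ry -0.0002 rz -0.0003  rows 0.4
```

View pics/w1.png

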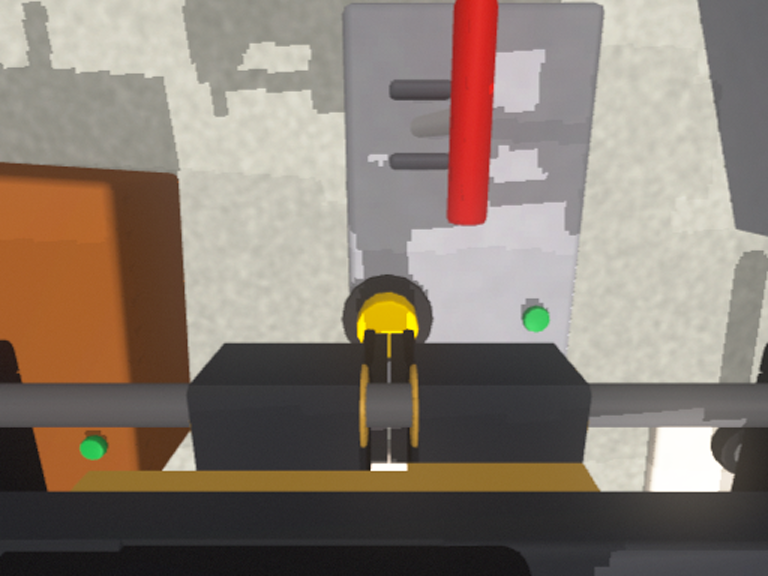

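The wrist view shows the closed fingers over the yellow button (≈ 388,320) of the grey box, with its red lever up (≈ 470,110). Pressing now.

>>> drive_tool(plan=[{"rx":0,"ry":0,"rz":0,"x":0.001,"y":-0.001,"z":0.012,"fingers":0},{"rx":0,"ry":0,"rz":0,"x":0.001,"y":-0.001,"z":0.018,"fingers":0},{"rx":0,"ry":0,"rz":0,"x":0.001,"y":-0.001,"z":0.024,"fingers":0},{"rx":0,"ry":0,"rz":0,"x":0.001,"y":-0.001,"z":0.024,"fingers":0},{"rx":0,"ry":0,"rz":0,"x":0.001,"y":-0.001,"z":0.024,"fingers":0},{"rx":0,"ry":0,"rz":0,"x":0.001,"y":-0.001,"z":0.024,"fingers":0}])

```text
time: 5.12
ee_pos: [0.4344, 0.2424, 0.1491]
eef_rot: [0.732, 0.681, 0.0, 0.001]
ft_force: [-2.8, -3.3, 13.9]
width: 0.0001
```

```bash
python3 - <<'E'
from h import *
go((.434,.243,.3,-4))
c=viewer.camera("wrist"); save(c,"w2",s=1.2)
E
```

```text
t 5.12 pos [0.4344 0.2424 0.1491] yaw -4.13 F [-2.8 -3.3 13.9] w 0.0001
(0.434, 0.243, 0.3) -> x 0.0005 y -0.0003 z -0.1509 rx 0.0002 ry 0.0001 rz -0.0004  rows 2.4
```

View pics/w2.png

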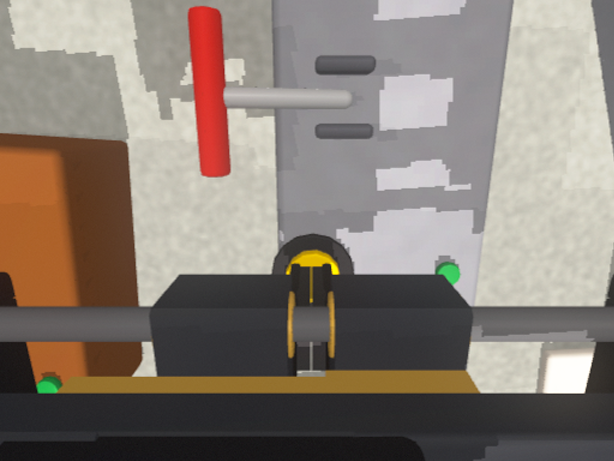

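The lever has dropped: its red bar is now out in front of the box at (208, 90). I'll lift and go over to the dark red cuff.

>>> drive_tool(plan=[{"rx":0,"ry":0,"rz":0,"x":0,"y":0,"z":-0.06,"fingers":0},{"rx":0,"ry":0,"rz":0,"x":0,"y":0,"z":-0.12,"fingers":0},{"rx":0,"ry":0,"rz":0.015,"x":-0.06,"y":0,"z":-0.12,"fingers":1},{"rx":0,"ry":0,"rz":0.03,"x":-0.12,"y":0.02,"z":-0.12,"fingers":1},{"rx":0,"ry":0,"rz":0.03,"x":-0.17,"y":0.02,"z":-0.12,"fingers":1},{"rx":0,"ry":0,"rz":0.03,"x":-0.17,"y":0.02,"z":-0.12,"fingers":1},{"rx":0,"ry":0,"rz":0.03,"x":-0.17,"y":0.02,"z":-0.12,"fingers":1}])

```text
time: 6.05
ee_pos: [0.4416, 0.0718, 0.2682]
eef_rot: [0.793, 0.609, 0.0, -0.0]
ft_force: [-0.8, 0.2, 0.3]
width: 0.0428
```

```bash
python3 - <<'E'
from h import *
print("wrist");c,P,res=cuffs("wrist"); save(c,"w3",s=1.5)
print("top");cuffs("top",.028)
go((.469,.0745,.27,-15),(.469,.0745,.084,-15))
E
```

```text
wrist
0.89 px 282 165 col [144.  71.  56.] rect (array([0.469 , 0.0741]), array([42.6, 56.2]), 74.1) zmax 0.0535 2118
0.81 px 291 297 col [95. 92. 94.] rect (array([ 0.4395, -0.0771]), array([36.8, 41.1]), 2.6) zmax 0.0537 791
0.77 px 280 229 col [ 72.  92. 161.] rect (array([0.4533, 0.014 ]), array([78.3, 52.5]), 48.0) zmax 0.0536 1438
top
0.77 px 323 196 col [154. 120.  73.] rect (array([ 0.436 , -0.2346]), array([41.5, 54.3]), 73.8) zmax 0.0555 275
0.77 px 348 200 col [175. 166. 161.] rect (array([ 0.4245, -0.3044]), array([42. , 55.2]), 76.4) zmax 0.0551 283
0.74 px 267 192 col [72. 70. 70.] rect (array([ 0.4457, -0.0724]), array([51.5, 38.2]), 10.9) zmax 0.0553 231
0.71 px 240 190 col [ 58.  72. 119.] rect (array([0.4525, 0.0037]), array([41.7, 53.2]), 74.0) zmax 0.0553 258
0.66 px 293 198 col [168. 111.  83.] rect (array([ 0.4289, -0.1485]), array([55.5, 40.5]), 1.2) zmax 0.0553 279
0.5 px 292 239 col [75. 73. 74.] rect (array([ 0.3139, -0.145 ]), array([36.3, 30.8]), 20.0) zmax 0.0379 120
t 6.25 pos [0.4417 0.0725 0.2682] yaw -14.79 F [-0.2 -0.3 -0.1] w 0.0584
(0.469, 0.0745, 0.27) -> x 0.0089 y 0.0259 z -0.0018 rx -0.0000 ry -0.0000 rz 0.0006  rows 0.4
(0.469, 0.0745, 0.084) -> x 0.0089 y 0.0260 z 0.1842 rx -0.0000 ry -0.0000 rz 0.0006  rows 3.0
```

View pics/w3.png

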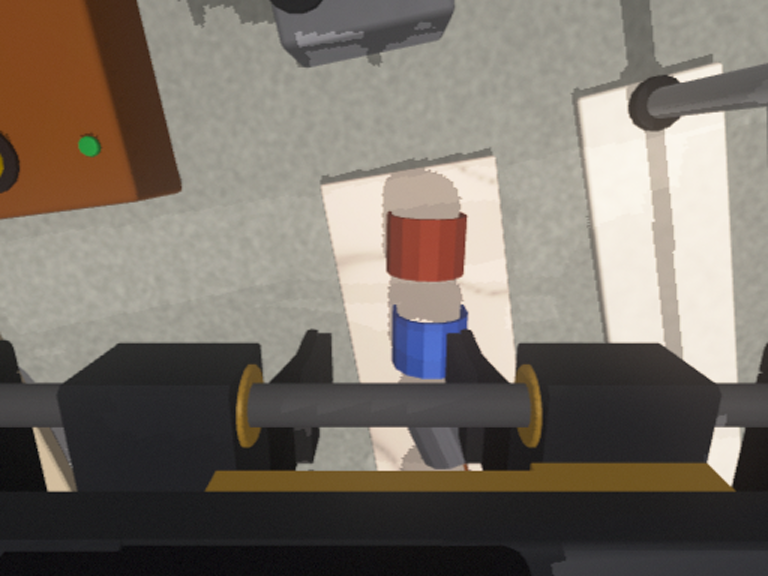

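>>> drive_tool(plan=[{"rx":0,"ry":0,"rz":-0.002,"x":0.009,"y":0.026,"z":0.04,"fingers":1},{"rx":0,"ry":0,"rz":-0.002,"x":0.009,"y":0.026,"z":0.08,"fingers":1},{"rx":0,"ry":0,"rz":-0.002,"x":0.009,"y":0.026,"z":0.1,"fingers":1},{"rx":0,"ry":0,"rz":-0.002,"x":0.009,"y":0.026,"z":0.11,"fingers":1},{"rx":0,"ry":0,"rz":-0.002,"x":0.009,"y":0.026,"z":0.14,"fingers":1},{"rx":0,"ry":0,"rz":-0.002,"x":0.009,"y":0.026,"z":0.17,"fingers":1},{"rx":0,"ry":0,"rz":-0.002,"x":0.009,"y":0.026,"z":0.186,"fingers":1},{"rx":0,"ry":0,"rz":-0.002,"x":0.009,"y":0.026,"z":0.186,"fingers":1}])

```text
time: 7.25
ee_pos: [0.469, 0.0736, 0.082]
eef_rot: [0.789, 0.614, -0.0, -0.0]
ft_force: [-0.3, 0.1, 0.4]
width: 0.0871
```

```bash
python3 - <<'E'
from h import *
go((.469,.0741,.082,-15))
c=viewer.camera("wrist"); save(c,"w4",s=1.2)
E
```

```text
t 7.25 pos [0.469  0.0736 0.082 ] yaw -14.17 F [-0.3  0.1  0.4] w 0.0871
(0.469, 0.0741, 0.082) -> x 0.0005 y -0.0001 z -0.0000 rx -0.0002 ry 0.0000 rz 0.0023  rows 0.1
```

View pics/w4.png

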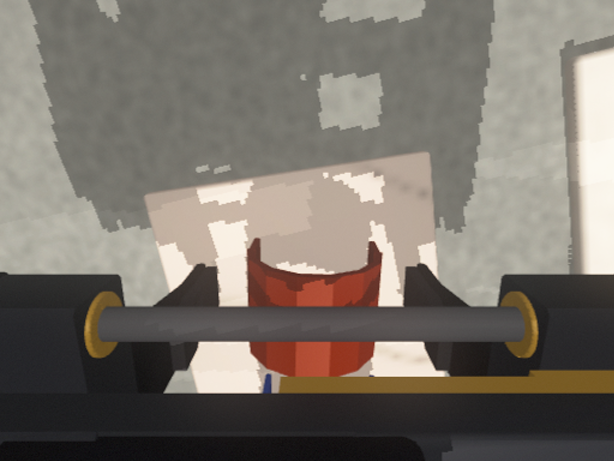

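>>> drive_tool(plan=[{"rx":0,"ry":0,"rz":0,"x":0,"y":0,"z":0,"fingers":0},{"rx":0,"ry":0,"rz":0,"x":0,"y":0,"z":0,"fingers":0},{"rx":0,"ry":0,"rz":0,"x":0,"y":0,"z":0,"fingers":0},{"rx":0,"ry":0,"rz":0,"x":0,"y":0,"z":0,"fingers":0},{"rx":0,"ry":0,"rz":0,"x":0,"y":0,"z":0,"fingers":0},{"rx":0,"ry":0,"rz":0,"x":0,"y":0,"z":-0.03,"fingers":0},{"rx":0,"ry":0,"rz":0,"x":0,"y":0,"z":-0.08,"fingers":0},{"rx":0,"ry":0,"rz":0,"x":0,"y":0,"z":-0.13,"fingers":0},{"rx":0,"ry":0,"rz":0,"x":0,"y":0,"z":-0.17,"fingers":0},{"rx":0,"ry":0,"rz":0,"x":0,"y":0,"z":-0.17,"fingers":0}], squeeze=25)

```text
time: 8.55
ee_pos: [0.4703, 0.0736, 0.2547]
eef_rot: [0.789, 0.614, 0.002, 0.002]
ft_force: [0.5, 0.1, -2.3]
width: 0.0563
```

```bash
cat >> h.py <<'E'
RX,RY,RS=.6405,-.0625,.017
def slot(s,z=.166): return (RX+RS*s,RY+s,z,-1.0)
def rail(cam):
    c=viewer.camera(cam);P=pts(c)
    k=(P[...,2]>.115)&(P[...,2]<.136)&(P[...,0]>.6)&(P[...,0]<.69)&(P[...,1]>-.235)&(P[...,1]<.11)
    p=P[k]; print("bar n",len(p)); 
    if len(p)>20:
        a=np.polyfit(p[:,1],p[:,0],1); print("slope %.4f x@RY %.4f"%(a[0],np.polyval(a,RY)))
    return c,P
E
python3 - <<'E'
from h import *
go(slot(.1375,.252),slot(.1375))
c=viewer.camera("wrist"); save(c,"w5",s=1.2)
rail("wrist"); rail("top")
E
```

```text
t 8.55 pos [0.4703 0.0736 0.2547] yaw -14.21 F [ 0.5  0.1 -2.3] w 0.0563
(0.6428375, 0.07500000000000001, 0.252) -> x 0.0437 y 0.1670 z 0.0035 rx 0.0008 ry 0.0000 rz -0.0367  rows 2.8
(0.6428375, 0.07500000000000001, 0.166) -> x 0.0436 y 0.1665 z 0.0895 rx 0.0008 ry 0.0000 rz -0.0367  rows 3.1
bar n 3362
slope 0.0307 x@RY 0.6366
bar n 580
slope 0.0190 x@RY 0.6399
```

View pics/w5.png

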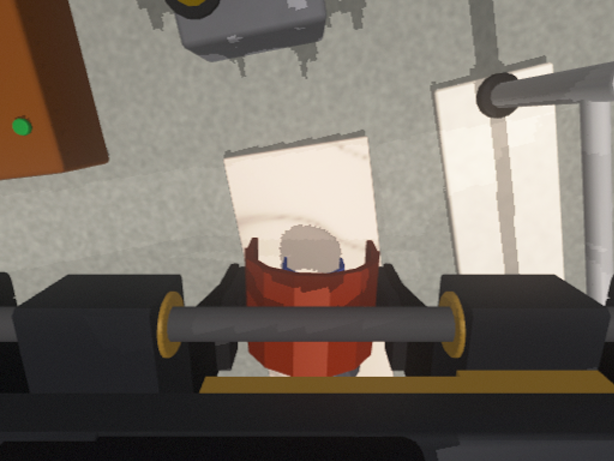

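>>> drive_tool(plan=[{"rx":0,"ry":0,"rz":-0.012,"x":0.015,"y":0.055,"z":0,"fingers":0},{"rx":0,"ry":0,"rz":-0.025,"x":0.03,"y":0.11,"z":0,"fingers":0},{"rx":0,"ry":0,"rz":-0.037,"x":0.044,"y":0.155,"z":0,"fingers":0},{"rx":0,"ry":0,"rz":-0.037,"x":0.044,"y":0.166,"z":0,"fingers":0},{"rx":0,"ry":0,"rz":-0.037,"x":0.044,"y":0.166,"z":0,"fingers":0},{"rx":0,"ry":0,"rz":-0.037,"x":0.044,"y":0.166,"z":0,"fingers":0}])

```text
time: 9.45
ee_pos: [0.6398, 0.0756, 0.252]
eef_rot: [0.712, 0.702, -0.0, -0.0]
ft_force: [0.2, 0.8, -1.3]
width: 0.0562
```

```bash
python3 - <<'E'
from h import *
go(slot(.1375,.252),slot(.1375))
c,P=rail("wrist");save(c,"w6",s=1.2)
k=(P[...,2]>.138)&(P[...,2]<.157)&(P[...,0]>.6)&(P[...,0]<.69)&(P[...,1]>.1)&(P[...,1]<.17)
p=P[k];print("post",len(p),p.mean(0),p.min(0),p.max(0))
c,P=rail("top")
k=(P[...,2]>.138)&(P[...,2]<.157)&(P[...,0]>.6)&(P[...,0]<.69)&(P[...,1]>.1)&(P[...,1]<.17)
p=P[k];print("post",len(p),p.mean(0))
k=(P[...,2]>.138)&(P[...,2]<.157)&(P[...,0]>.6)&(P[...,0]<.69)&(P[...,1]<-.2)&(P[...,1]>-.3)
p=P[k];print("post",len(p),p.mean(0))
E
```

```text
t 9.45 pos [0.6398 0.0756 0.252 ] yaw -0.86 F [ 0.2  0.8 -1.3] w 0.0562
(0.6428375, 0.07500000000000001, 0.252) -> x -0.0005 y 0.0031 z -0.0000 rx -0.0001 ry 0.0001 rz 0.0004  rows 0.0
(0.6428375, 0.07500000000000001, 0.166) -> x -0.0005 y 0.0031 z 0.0860 rx -0.0001 ry 0.0001 rz 0.0004  rows 1.4
bar n 1283
slope 0.0173 x@RY 0.6421
post 814 [0.64546112 0.12677033 0.15125632] [0.63575091 0.11659673 0.13814833] [0.65511604 0.13610709 0.15399629]
bar n 370
slope 0.0205 x@RY 0.6401
post 0 [nan nan nan]
post 49 [ 0.6358146  -0.24693325  0.14841869]<stdin>:8: RuntimeWarning: Mean of empty slice.
  ret = um.true_divide(
```

View pics/w6.png

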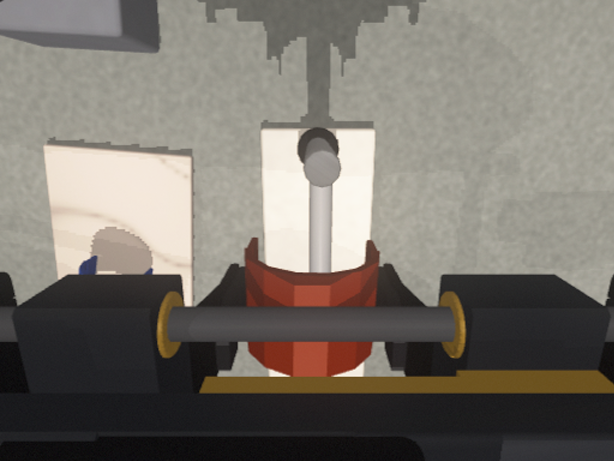

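>>> drive_tool(plan=[{"rx":0,"ry":0,"rz":0,"x":0,"y":0.004,"z":0.02,"fingers":0},{"rx":0,"ry":0,"rz":0,"x":0,"y":0.004,"z":0.04,"fingers":0},{"rx":0,"ry":0,"rz":0,"x":0,"y":0.004,"z":0.06,"fingers":0},{"rx":0,"ry":0,"rz":0,"x":0,"y":0.004,"z":0.075,"fingers":0},{"rx":0,"ry":0,"rz":0,"x":0,"y":0.004,"z":0.084,"fingers":0},{"rx":0,"ry":0,"rz":0,"x":0,"y":0.004,"z":0.084,"fingers":0},{"rx":0,"ry":0,"rz":0,"x":0,"y":0.004,"z":0.084,"fingers":0}])

```text
time: 10.42
ee_pos: [0.6452, 0.0753, 0.1689]
eef_rot: [0.713, 0.702, 0.0, 0.0]
ft_force: [0.6, 0.7, -1.5]
width: 0.0563
```

```bash
sed -i 's/RX,RY,RS=.6405/RX,RY,RS=.6415/' h.py; python3 - <<'E'
from h import *
go(slot(.1375))
c=viewer.camera("wrist");save(c,"w7",s=1.2)
E
```

```text
t 10.43 pos [0.6452 0.0753 0.1689] yaw -0.88 F [ 0.6  0.7 -1.5] w 0.0563
(0.6438375, 0.07500000000000001, 0.166) -> x -0.0004 y -0.0014 z 0.0029 rx 0.0002 ry -0.0000 rz 0.0003  rows 0.1
```

View pics/w7.png

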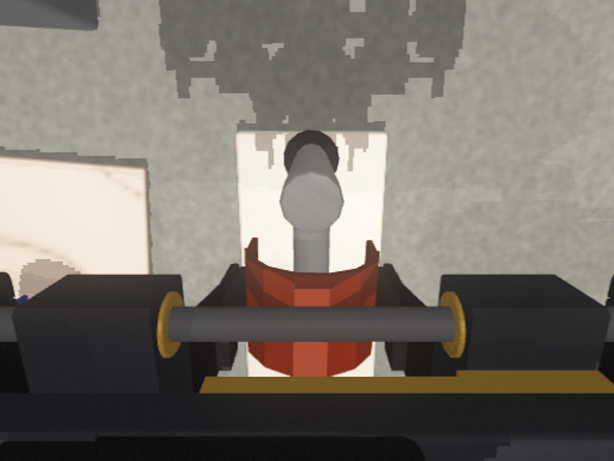

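>>> drive_tool(plan=[{"rx":0,"ry":0,"rz":0,"x":0,"y":-0.001,"z":0.003,"fingers":0},{"rx":0,"ry":0,"rz":0,"x":0,"y":-0.001,"z":0.004,"fingers":0},{"rx":0,"ry":0,"rz":0,"x":0,"y":-0.001,"z":0.004,"fingers":0}])

```text
time: 10.85
ee_pos: [0.6442, 0.0753, 0.1655]
eef_rot: [0.713, 0.702, 0.0, 0.001]
ft_force: [-2.3, -0.2, 7.2]
width: 0.056
```

>>> drive_tool(plan=[{"rx":0,"ry":0,"rz":0,"x":0,"y":0,"z":0,"fingers":0.75},{"rx":0,"ry":0,"rz":0,"x":0,"y":0,"z":0,"fingers":0.8},{"rx":0,"ry":0,"rz":0,"x":0,"y":0,"z":0,"fingers":0.9},{"rx":0,"ry":0,"rz":0,"x":0,"y":0,"z":0,"fingers":1},{"rx":0,"ry":0,"rz":0,"x":0,"y":0,"z":0,"fingers":1},{"rx":0,"ry":0,"rz":0,"x":0,"y":0,"z":-0.03,"fingers":1},{"rx":0,"ry":0,"rz":0,"x":0,"y":0,"z":-0.08,"fingers":1},{"rx":0,"ry":0,"rz":0,"x":0,"y":0,"z":-0.1,"fingers":1},{"rx":0,"ry":0,"rz":0,"x":0,"y":0,"z":-0.1,"fingers":1}])

```text
time: 11.98
ee_pos: [0.6443, 0.0754, 0.2655]
eef_rot: [0.713, 0.702, 0.001, 0.001]
ft_force: [-0.1, -0.1, -0.6]
width: 0.0872
```

```bash
python3 - <<'E'
from h import *
c=viewer.camera("wrist");save(c,"w8",s=1.2)
print("wrist");cuffs("wrist")
print("top");cuffs("top")
print("scene");cuffs("scene")
go((.4525,.0035,.25,-16),(.4525,.0035,.082,-16))
E
```

```text
wrist
0.68 px 103 234 col [ 55.  65. 110.] rect (array([0.4557, 0.006 ]), array([37. , 56.2]), 74.5) zmax 0.0489 558
0.65 px 260 198 col [131.  63.  49.] rect (array([0.6454, 0.076 ]), array([43. , 56.5]), 87.7) zmax 0.1365 3745
0.54 px 104 181 col [212. 196. 180.] rect (array([0.4565, 0.0239]), array([ 0.9, 48.1]), 74.7) zmax 0.0468 10
top
0.67 px 348 200 col [185. 175. 171.] rect (array([ 0.4231, -0.3049]), array([42.5, 53.1]), 75.7) zmax 0.0551 274
0.57 px 323 196 col [161. 126.  78.] rect (array([ 0.4359, -0.234 ]), array([42.4, 54.6]), 74.3) zmax 0.0548 282
0.55 px 297 194 col [179. 115.  83.] rect (array([ 0.4326, -0.1545]), array([23.1, 45.4]), 89.5) zmax 0.0548 88
scene
0.77 px 230 219 col [178. 112.  72.] rect (array([ 0.4299, -0.1496]), array([56.3, 48.1]), 5.6) zmax 0.0554 163
0.71 px 245 206 col [82. 78. 73.] rect (array([ 0.4475, -0.0731]), array([54.4, 46. ]), 8.8) zmax 0.0555 150
0.71 px 257 193 col [ 59.  74. 127.] rect (array([0.4532, 0.0012]), array([46.4, 55.6]), 69.9) zmax 0.0568 145
0.63 px 314 185 col [100.  54.  42.] rect (array([0.6486, 0.0874]), array([77.2, 56.7]), 75.9) zmax 0.1385 203
0.62 px 203 251 col [191. 183. 170.] rect (array([ 0.4244, -0.3071]), array([42.8, 58.5]), 76.0) zmax 0.0562 190
0.61 px 218 237 col [171. 128.  55.] rect (array([ 0.4397, -0.2378]), array([45. , 57.7]), 68.7) zmax 0.0563 174
0.56 px 204 207 col [67. 68. 65.] rect (array([ 0.3123, -0.1477]), array([35.9, 37.3]), 17.9) zmax 0.039 66
t 12.32 pos [0.6436 0.0751 0.2632] yaw -0.88 F [ 0.4 -0.3  0.5] w 0.0869
(0.4525, 0.0035, 0.25) -> x -0.0745 y -0.1900 z 0.0135 rx -0.0002 ry 0.0001 rz 0.0420  rows 3.3
(0.4525, 0.0035, 0.082) -> x -0.0745 y -0.1897 z 0.1815 rx -0.0002 ry 0.0001 rz 0.0420  rows 4.4
```

View pics/w8.png

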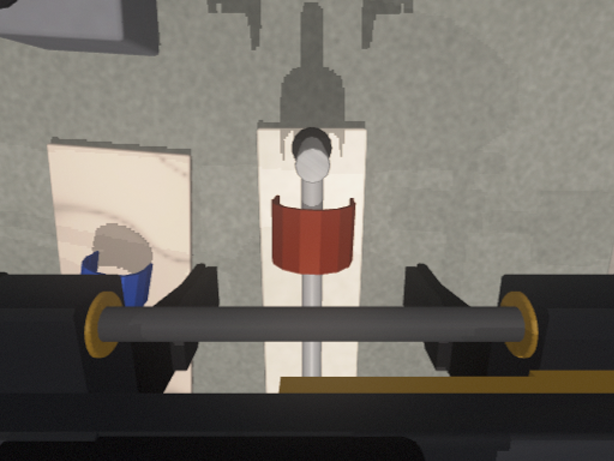

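>>> drive_tool(plan=[{"rx":0,"ry":0,"rz":0.014,"x":-0.025,"y":-0.055,"z":0.0,"fingers":1},{"rx":0,"ry":0,"rz":0.028,"x":-0.05,"y":-0.11,"z":0.0,"fingers":1},{"rx":0,"ry":0,"rz":0.042,"x":-0.0745,"y":-0.165,"z":0.0,"fingers":1},{"rx":0,"ry":0,"rz":0.042,"x":-0.0745,"y":-0.19,"z":0.02,"fingers":1},{"rx":0,"ry":0,"rz":0.042,"x":-0.0745,"y":-0.19,"z":0.06,"fingers":1},{"rx":0,"ry":0,"rz":0.042,"x":-0.0745,"y":-0.19,"z":0.09,"fingers":1},{"rx":0,"ry":0,"rz":0.042,"x":-0.0745,"y":-0.19,"z":0.09,"fingers":1}])

```text
time: 13.2
ee_pos: [0.4514, 0.0037, 0.1726]
eef_rot: [0.798, 0.602, -0.001, -0.002]
ft_force: [-0.4, -0.4, -0.2]
width: 0.0869
```

```bash
python3 - <<'E'
from h import *
c,P,_=cuffs("wrist");save(c,"w9",s=1.2)
go((.4525,.0035,.082,-16))
E
```

```text
0.89 px 264 203 col [ 61.  80. 148.] rect (array([0.4545, 0.0027]), array([42.6, 56.1]), 74.7) zmax 0.0535 3862
0.85 px 285 295 col [81. 78. 80.] rect (array([ 0.4444, -0.0361]), array([ 53.8, 116.8]), 7.1) zmax 0.0536 1812
t 13.3 pos [0.4531 0.0038 0.175 ] yaw -15.98 F [0.3 0.2 1.3] w 0.0867
(0.4525, 0.0035, 0.082) -> x -0.0005 y -0.0005 z 0.0930 rx 0.0000 ry -0.0001 rz 0.0001  rows 1.5
```

View pics/w9.png

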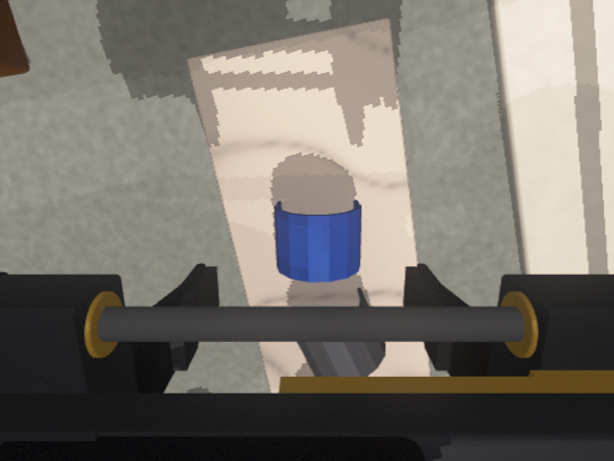

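>>> drive_tool(plan=[{"rx":0,"ry":0,"rz":0,"x":-0.001,"y":0.001,"z":0.04,"fingers":1},{"rx":0,"ry":0,"rz":0,"x":-0.001,"y":0.001,"z":0.075,"fingers":1},{"rx":0,"ry":0,"rz":0,"x":-0.001,"y":0.001,"z":0.092,"fingers":1},{"rx":0,"ry":0,"rz":0,"x":-0.001,"y":0.001,"z":0.092,"fingers":1},{"rx":0,"ry":0,"rz":0,"x":-0.001,"y":0.001,"z":0.092,"fingers":0},{"rx":0,"ry":0,"rz":0,"x":-0.001,"y":0.001,"z":0.092,"fingers":0},{"rx":0,"ry":0,"rz":0,"x":-0.001,"y":0.001,"z":0.092,"fingers":0},{"rx":0,"ry":0,"rz":0,"x":-0.001,"y":0.001,"z":0.092,"fingers":0},{"rx":0,"ry":0,"rz":0,"x":-0.001,"y":0.001,"z":0.092,"fingers":0},{"rx":0,"ry":0,"rz":0,"x":-0.001,"y":0.001,"z":0.092,"fingers":0}])

```text
time: 14.55
ee_pos: [0.4538, 0.0022, 0.0826]
eef_rot: [0.799, 0.602, 0.0, 0.0]
ft_force: [-0.5, -1.4, 6.2]
width: 0.0562
```

```bash
python3 - <<'E'
from h import *
go(slot(.0825,.25),slot(.0825,.166))
E
```

```text
t 14.55 pos [0.4538 0.0022 0.0826] yaw -16.01 F [-0.5 -1.4  6.2] w 0.0562
(0.6429024999999999, 0.020000000000000004, 0.25) -> x 0.0692 y 0.1770 z -0.1673 rx 0.0001 ry 0.0000 rz -0.0417  rows 4.1
(0.6429024999999999, 0.020000000000000004, 0.166) -> x 0.0692 y 0.1770 z -0.0833 rx 0.0001 ry 0.0000 rz -0.0417  rows 3.3
```

>>> drive_tool(plan=[{"rx":0,"ry":0,"rz":0,"x":0,"y":0,"z":-0.04,"fingers":0},{"rx":0,"ry":0,"rz":0,"x":0,"y":0,"z":-0.09,"fingers":0},{"rx":0,"ry":0,"rz":0,"x":0,"y":0,"z":-0.14,"fingers":0},{"rx":0,"ry":0,"rz":-0.014,"x":0.015,"y":0.04,"z":-0.167,"fingers":0},{"rx":0,"ry":0,"rz":-0.028,"x":0.035,"y":0.09,"z":-0.167,"fingers":0},{"rx":0,"ry":0,"rz":-0.042,"x":0.055,"y":0.14,"z":-0.167,"fingers":0},{"rx":0,"ry":0,"rz":-0.042,"x":0.069,"y":0.177,"z":-0.167,"fingers":0},{"rx":0,"ry":0,"rz":-0.042,"x":0.069,"y":0.177,"z":-0.167,"fingers":0},{"rx":0,"ry":0,"rz":-0.042,"x":0.069,"y":0.177,"z":-0.167,"fingers":0}])

```text
time: 15.68
ee_pos: [0.6419, 0.0203, 0.2486]
eef_rot: [0.712, 0.702, -0.0, -0.001]
ft_force: [-0.6, 0.1, -0.8]
width: 0.0557
```

```bash
python3 - <<'E'
from h import *
c=viewer.camera("wrist");save(c,"w10",s=1.2)
go(slot(.0825,.166))
E
```

```text
t 15.72 pos [0.6418 0.02   0.249 ] yaw -0.85 F [-0.6  0.1 -0.6] w 0.0563
(0.6429024999999999, 0.020000000000000004, 0.166) -> x -0.0000 y 0.0012 z 0.0830 rx -0.0001 ry 0.0000 rz 0.0004  rows 1.3
```

View pics/w10.png

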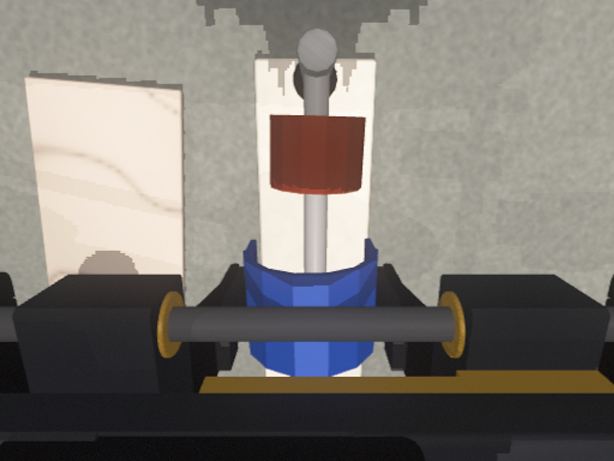

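>>> drive_tool(plan=[{"rx":0,"ry":0,"rz":0,"x":0,"y":0.0015,"z":0.03,"fingers":0},{"rx":0,"ry":0,"rz":0,"x":0,"y":0.0015,"z":0.055,"fingers":0},{"rx":0,"ry":0,"rz":0,"x":0,"y":0.0015,"z":0.075,"fingers":0},{"rx":0,"ry":0,"rz":0,"x":0,"y":0.0015,"z":0.083,"fingers":0},{"rx":0,"ry":0,"rz":0,"x":0,"y":0.0015,"z":0.083,"fingers":0},{"rx":0,"ry":0,"rz":0,"x":0,"y":0.0015,"z":0.083,"fingers":0}])

```text
time: 16.48
ee_pos: [0.6444, 0.02, 0.167]
eef_rot: [0.713, 0.702, 0.0, 0.0]
ft_force: [0.0, 0.1, -2.2]
width: 0.056
```

>>> drive_tool(plan=[{"rx":0,"ry":0,"rz":0,"x":0,"y":0,"z":0,"fingers":0.75},{"rx":0,"ry":0,"rz":0,"x":0,"y":0,"z":0,"fingers":0.8},{"rx":0,"ry":0,"rz":0,"x":0,"y":0,"z":0,"fingers":0.9},{"rx":0,"ry":0,"rz":0,"x":0,"y":0,"z":0,"fingers":1},{"rx":0,"ry":0,"rz":0,"x":0,"y":0,"z":0,"fingers":1},{"rx":0,"ry":0,"rz":0,"x":0,"y":0,"z":-0.03,"fingers":1},{"rx":0,"ry":0,"rz":0,"x":0,"y":0,"z":-0.08,"fingers":1},{"rx":0,"ry":0,"rz":0,"x":0,"y":0,"z":-0.1,"fingers":1},{"rx":0,"ry":0,"rz":0,"x":0,"y":0,"z":-0.1,"fingers":1}])

```text
time: 17.6
ee_pos: [0.6446, 0.0201, 0.2675]
eef_rot: [0.713, 0.702, 0.001, 0.001]
ft_force: [-0.0, 0.8, -0.3]
width: 0.0867
```

```bash
python3 - <<'E'
from h import *
print("wrist");c,_,_=cuffs("wrist");save(c,"w11",s=1.2)
print("scene");cuffs("scene")
go((.4465,-.0729,.18,9))
E
```

```text
wrist
0.85 px 258 197 col [ 64.  84. 154.] rect (array([0.6437, 0.0208]), array([42.8, 57.6]), 89.3) zmax 0.1365 3630
0.8 px 258 125 col [127.  57.  44.] rect (array([0.6455, 0.0761]), array([41.9, 56.2]), 88.0) zmax 0.1366 4178
0.7 px 112 242 col [62. 59. 58.] rect (array([ 0.4721, -0.0628]), array([ 7.1, 28.2]), 7.6) zmax 0.0408 235
scene
0.72 px 218 238 col [171. 131.  62.] rect (array([ 0.4381, -0.2369]), array([42.1, 55.1]), 73.1) zmax 0.0566 174
0.66 px 229 219 col [181. 109.  67.] rect (array([ 0.4294, -0.1521]), array([59. , 46.2]), 3.6) zmax 0.0557 159
0.52 px 289 127 col [105.  62.  56.] rect (array([0.4104, 0.3203]), array([48.9, 50.5]), 56.6) zmax 0.0995 51
0.5 px 204 207 col [65. 65. 63.] rect (array([ 0.3132, -0.1474]), array([37.3, 33.1]), 9.6) zmax 0.0397 64
0.48 px 245 206 col [77. 74. 69.] rect (array([ 0.4478, -0.0733]), array([54. , 48.2]), 7.5) zmax 0.0562 146
0.48 px 306 196 col [ 52.  71. 126.] rect (array([0.6424, 0.0187]), array([46. , 56.1]), 87.2) zmax 0.138 168
0.47 px 203 251 col [192. 184. 171.] rect (array([ 0.4243, -0.307 ]), array([42.4, 55.9]), 76.0) zmax 0.0562 188
0.46 px 313 185 col [90. 41. 31.] rect (array([0.663 , 0.0635]), array([ 66.5, 109.8]), 56.5) zmax 0.1391 149
t 17.8 pos [0.6436 0.0196 0.2645] yaw -0.88 F [ 0.1  0.5 -0. ] w 0.0869
(0.4465, -0.0729, 0.18) -> x -0.0955 y -0.1954 z 0.0850 rx -0.0004 ry 0.0000 rz -0.0274  rows 3.7
```

View pics/w11.png

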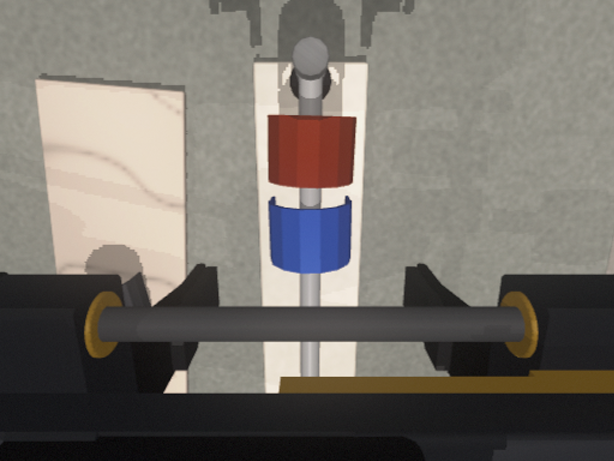

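Red and blue hang with a gap at (311,150) and (311,235). Next is the dark grey cuff. There are two dark grey ones: top pixel (267,192), 55×42 mm and 54 mm top, on the tile; and (293,238), 38×32 mm, off the tile. The first has the given size, and I'll confirm it in a closer crop.

>>> drive_tool(plan=[{"rx":0,"ry":0,"rz":-0.009,"x":-0.028,"y":-0.055,"z":0.0,"fingers":1},{"rx":0,"ry":0,"rz":-0.018,"x":-0.055,"y":-0.11,"z":0.0,"fingers":1},{"rx":0,"ry":0,"rz":-0.027,"x":-0.08,"y":-0.165,"z":0.02,"fingers":1},{"rx":0,"ry":0,"rz":-0.027,"x":-0.0955,"y":-0.195,"z":0.06,"fingers":1},{"rx":0,"ry":0,"rz":-0.027,"x":-0.0955,"y":-0.195,"z":0.085,"fingers":1},{"rx":0,"ry":0,"rz":-0.027,"x":-0.0955,"y":-0.195,"z":0.085,"fingers":1},{"rx":0,"ry":0,"rz":-0.027,"x":-0.0955,"y":-0.195,"z":0.085,"fingers":1}])

```text
time: 18.68
ee_pos: [0.4483, -0.0721, 0.1819]
eef_rot: [0.65, 0.76, 0.0, 0.0]
ft_force: [0.1, 0.5, -0.6]
width: 0.0868
```

```bash
python3 - <<'E'
from h import *
c,P,_=cuffs("wrist");save(c,"w12",(150,100,420,384),2)
go((.4465,-.0729,.082,9))
E
```

```text
0.97 px 225 295 col [208. 123.  71.] rect (array([ 0.4289, -0.109 ]), array([ 55.9, 123.9]), 3.1) zmax 0.0536 1498
0.91 px 117 241 col [56. 55. 56.] rect (array([ 0.3254, -0.1365]), array([ 6.1, 20.8]), 21.6) zmax 0.0321 143
0.63 px 258 201 col [86. 82. 82.] rect (array([ 0.4481, -0.074 ]), array([56.1, 43. ]), 8.2) zmax 0.0535 3625
t 18.77 pos [ 0.4485 -0.0722  0.1821] yaw 8.9 F [-0.4 -0.6 -0.1] w 0.0871
(0.4465, -0.0729, 0.082) -> x -0.0004 y -0.0022 z 0.1001 rx 0.0002 ry 0.0000 rz -0.0003  rows 1.6
```

View pics/w12.png

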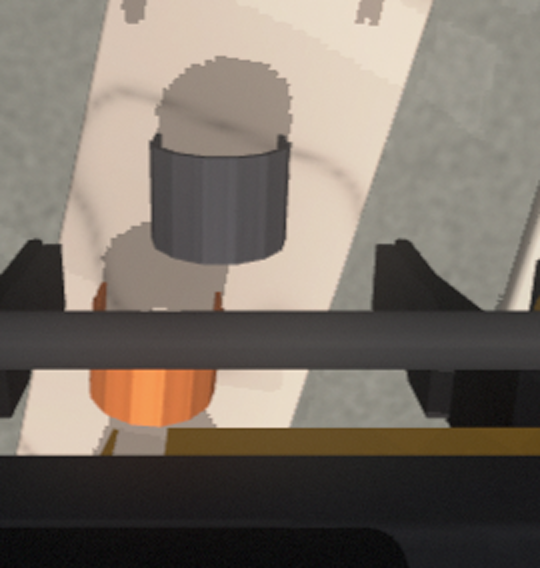

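The dark cuff (crop 220,205) measures 56×43 mm, so it's the real cuff4. Grasping it.

>>> drive_tool(plan=[{"rx":0,"ry":0,"rz":0,"x":-0.002,"y":-0.001,"z":0.04,"fingers":1},{"rx":0,"ry":0,"rz":0,"x":-0.002,"y":-0.001,"z":0.08,"fingers":1},{"rx":0,"ry":0,"rz":0,"x":-0.002,"y":-0.001,"z":0.1,"fingers":1},{"rx":0,"ry":0,"rz":0,"x":-0.002,"y":-0.001,"z":0.1,"fingers":1},{"rx":0,"ry":0,"rz":0,"x":-0.002,"y":-0.001,"z":0.1,"fingers":0},{"rx":0,"ry":0,"rz":0,"x":-0.002,"y":-0.001,"z":0.1,"fingers":0},{"rx":0,"ry":0,"rz":0,"x":-0.002,"y":-0.001,"z":0.1,"fingers":0},{"rx":0,"ry":0,"rz":0,"x":-0.002,"y":-0.001,"z":0.1,"fingers":0},{"rx":0,"ry":0,"rz":0,"x":-0.002,"y":-0.001,"z":0.1,"fingers":0},{"rx":0,"ry":0,"rz":0,"x":-0.002,"y":-0.001,"z":0.1,"fingers":0}])

```text
time: 20.02
ee_pos: [0.4474, -0.0749, 0.0817]
eef_rot: [0.651, 0.759, 0.0, 0.0]
ft_force: [-1.1, -0.2, 6.0]
width: 0.0565
```

```bash
python3 - <<'E'
from h import *
go(slot(.0275,.25),slot(.0275,.166))
E
```

```text
t 20.02 pos [ 0.4474 -0.0749  0.0817] yaw 8.83 F [-1.1 -0.2  6. ] w 0.0565
(0.6419674999999999, -0.035, 0.25) -> x 0.0094 y 0.1985 z -0.1682 rx 0.0001 ry 0.0001 rz 0.0273  rows 4.2
(0.6419674999999999, -0.035, 0.166) -> x 0.0095 y 0.1985 z -0.0842 rx 0.0001 ry 0.0001 rz 0.0273  rows 3.5
```

>>> drive_tool(plan=[{"rx":0,"ry":0,"rz":0,"x":0,"y":0,"z":-0.04,"fingers":0},{"rx":0,"ry":0,"rz":0,"x":0,"y":0,"z":-0.09,"fingers":0},{"rx":0,"ry":0,"rz":0,"x":0,"y":0,"z":-0.14,"fingers":0},{"rx":0,"ry":0,"rz":0.009,"x":0.003,"y":0.04,"z":-0.168,"fingers":0},{"rx":0,"ry":0,"rz":0.018,"x":0.006,"y":0.09,"z":-0.168,"fingers":0},{"rx":0,"ry":0,"rz":0.027,"x":0.009,"y":0.15,"z":-0.168,"fingers":0},{"rx":0,"ry":0,"rz":0.027,"x":0.009,"y":0.199,"z":-0.168,"fingers":0},{"rx":0,"ry":0,"rz":0.027,"x":0.009,"y":0.199,"z":-0.168,"fingers":0},{"rx":0,"ry":0,"rz":0.027,"x":0.009,"y":0.199,"z":-0.168,"fingers":0}])

```text
time: 21.15
ee_pos: [0.6417, -0.035, 0.2486]
eef_rot: [0.712, 0.702, -0.0, -0.001]
ft_force: [-0.5, -0.6, -1.1]
width: 0.0556
```

```bash
python3 - <<'E'
from h import *
c=viewer.camera("wrist");save(c,"w13",s=1.2)
go(slot(.0275,.166))
E
```

```text
t 21.2 pos [ 0.6415 -0.0354  0.2491] yaw -0.87 F [-0.6 -0.5 -0.3] w 0.056
(0.6419674999999999, -0.035, 0.166) -> x 0.0004 y 0.0005 z 0.0831 rx -0.0001 ry 0.0001 rz 0.0004  rows 1.3
```

View pics/w13.png

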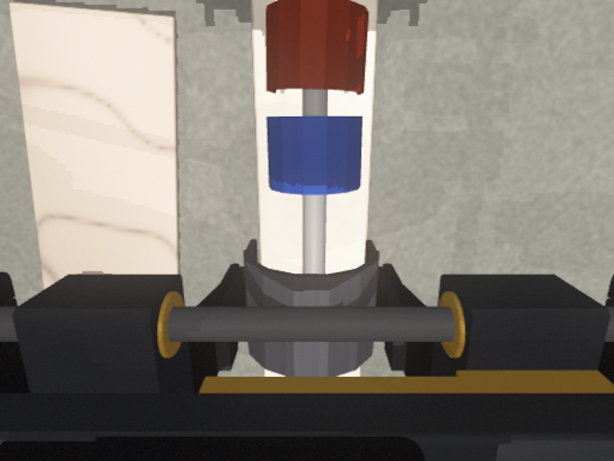

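>>> drive_tool(plan=[{"rx":0,"ry":0,"rz":0,"x":0,"y":0.001,"z":0.03,"fingers":0},{"rx":0,"ry":0,"rz":0,"x":0,"y":0.001,"z":0.055,"fingers":0},{"rx":0,"ry":0,"rz":0,"x":0,"y":0.001,"z":0.075,"fingers":0},{"rx":0,"ry":0,"rz":0,"x":0,"y":0.001,"z":0.083,"fingers":0},{"rx":0,"ry":0,"rz":0,"x":0,"y":0.001,"z":0.083,"fingers":0},{"rx":0,"ry":0,"rz":0,"x":0,"y":0.001,"z":0.083,"fingers":0}])

```text
time: 21.95
ee_pos: [0.6437, -0.0352, 0.1673]
eef_rot: [0.713, 0.702, 0.0, 0.001]
ft_force: [-0.2, 0.0, -1.2]
width: 0.056
```

>>> drive_tool(plan=[{"rx":0,"ry":0,"rz":0,"x":0,"y":0,"z":0,"fingers":0.75},{"rx":0,"ry":0,"rz":0,"x":0,"y":0,"z":0,"fingers":0.8},{"rx":0,"ry":0,"rz":0,"x":0,"y":0,"z":0,"fingers":0.9},{"rx":0,"ry":0,"rz":0,"x":0,"y":0,"z":0,"fingers":1},{"rx":0,"ry":0,"rz":0,"x":0,"y":0,"z":0,"fingers":1},{"rx":0,"ry":0,"rz":0,"x":0,"y":0,"z":-0.03,"fingers":1},{"rx":0,"ry":0,"rz":0,"x":0,"y":0,"z":-0.08,"fingers":1},{"rx":0,"ry":0,"rz":0,"x":0,"y":0,"z":-0.1,"fingers":1},{"rx":0,"ry":0,"rz":0,"x":0,"y":0,"z":-0.1,"fingers":1}])

```text
time: 23.08
ee_pos: [0.6437, -0.0351, 0.2675]
eef_rot: [0.713, 0.702, 0.001, 0.001]
ft_force: [-1.2, -0.5, -0.0]
width: 0.0868
```

```bash
python3 - <<'E'
from h import *
print("wrist");c,_,_=cuffs("wrist");save(c,"w14",s=1.2)
print("scene");cuffs("scene")
go((.4288,-.1495,.18,1))
E
```

```text
wrist
0.93 px 258 197 col [92. 89. 91.] rect (array([ 0.6427, -0.0361]), array([46.4, 57.5]), 88.9) zmax 0.1365 3680
0.85 px 257 125 col [ 61.  82. 152.] rect (array([0.6437, 0.0207]), array([42. , 57.4]), 89.7) zmax 0.1366 4256
0.82 px 258 41 col [101.  50.  40.] rect (array([0.6451, 0.0764]), array([42.7, 57.4]), 87.8) zmax 0.1366 5311
scene
0.72 px 305 196 col [ 54.  70. 117.] rect (array([0.6571, 0.0065]), array([ 57.8, 110.2]), 56.8) zmax 0.1379 136
0.71 px 230 219 col [177. 106.  64.] rect (array([ 0.43  , -0.1511]), array([57.9, 46.2]), 4.6) zmax 0.0564 159
0.63 px 204 251 col [193. 186. 174.] rect (array([ 0.4256, -0.3073]), array([42.7, 53. ]), 78.8) zmax 0.0564 168
0.57 px 218 237 col [171. 130.  61.] rect (array([ 0.438 , -0.2362]), array([43.8, 60.1]), 73.8) zmax 0.0558 179
0.46 px 298 206 col [74. 73. 70.] rect (array([ 0.6414, -0.0359]), array([56.7, 44.6]), 1.2) zmax 0.1386 193
t 23.27 pos [ 0.6427 -0.0355  0.2646] yaw -0.88 F [-0.2  0.3  0.1] w 0.087
(0.4288, -0.1495, 0.18) -> x -0.1173 y -0.2119 z 0.0851 rx -0.0004 ry 0.0000 rz -0.0052  rows 4.1
```

View pics/w14.png

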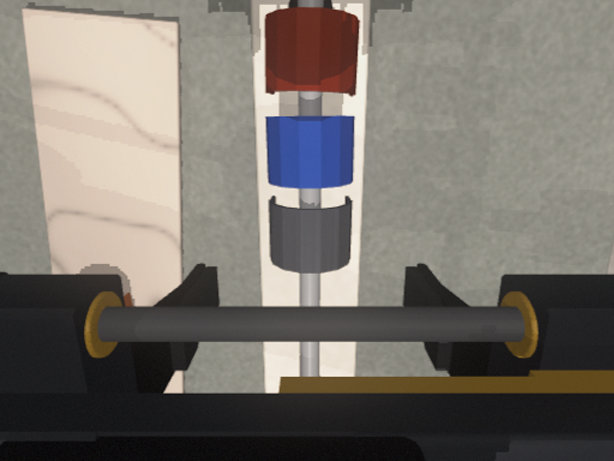

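Three are hung with gaps (311: 50, 150, 240). Next is the orange cuff.

>>> drive_tool(plan=[{"rx":0,"ry":0,"rz":-0.005,"x":-0.028,"y":-0.055,"z":0.0,"fingers":1},{"rx":0,"ry":0,"rz":-0.005,"x":-0.055,"y":-0.11,"z":0.0,"fingers":1},{"rx":0,"ry":0,"rz":-0.005,"x":-0.085,"y":-0.16,"z":0.0,"fingers":1},{"rx":0,"ry":0,"rz":-0.005,"x":-0.1175,"y":-0.205,"z":0.03,"fingers":1},{"rx":0,"ry":0,"rz":-0.005,"x":-0.1175,"y":-0.212,"z":0.085,"fingers":1},{"rx":0,"ry":0,"rz":-0.005,"x":-0.1175,"y":-0.212,"z":0.085,"fingers":1},{"rx":0,"ry":0,"rz":-0.005,"x":-0.1175,"y":-0.212,"z":0.085,"fingers":1}])

```text
time: 24.15
ee_pos: [0.4307, -0.1487, 0.1826]
eef_rot: [0.701, 0.713, 0.001, 0.0]
ft_force: [0.0, 0.3, -0.1]
width: 0.087
```

```bash
python3 - <<'E'
from h import *
c,P,_=cuffs("wrist");save(c,"w15",s=1.2)
go((.429,-.1495,.082,2))
E
```

```text
0.79 px 124 186 col [76. 74. 76.] rect (array([ 0.3149, -0.1464]), array([34.2, 32.9]), 18.6) zmax 0.036 1557
0.74 px 259 200 col [201. 117.  71.] rect (array([ 0.431 , -0.1495]), array([56.1, 42.5]), 3.8) zmax 0.0535 3572
0.7 px 261 298 col [189. 139.  50.] rect (array([ 0.4352, -0.2343]), array([36.1, 58.1]), 85.5) zmax 0.0535 1770
t 24.25 pos [ 0.4312 -0.1489  0.1829] yaw 1.03 F [-0.2 -0.2 -0.5] w 0.0868
(0.429, -0.1495, 0.082) -> x -0.0006 y -0.0024 z 0.1009 rx 0.0004 ry 0.0000 rz -0.0027  rows 1.6
```

View pics/w15.png

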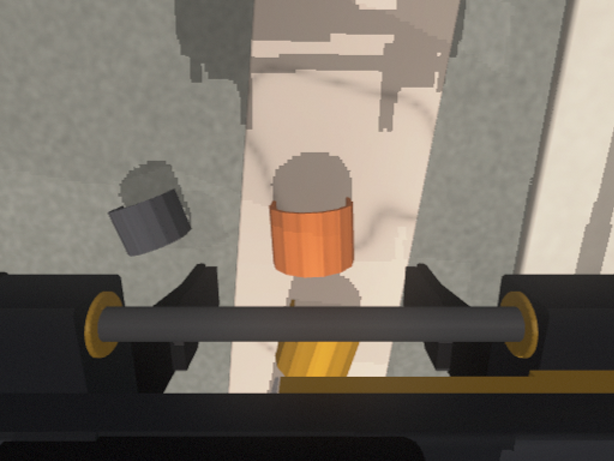

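>>> drive_tool(plan=[{"rx":0,"ry":0,"rz":-0.007,"x":-0.001,"y":0,"z":0.04,"fingers":1},{"rx":0,"ry":0,"rz":-0.007,"x":-0.001,"y":0,"z":0.08,"fingers":1},{"rx":0,"ry":0,"rz":-0.007,"x":-0.001,"y":0,"z":0.101,"fingers":1},{"rx":0,"ry":0,"rz":-0.007,"x":-0.001,"y":0,"z":0.101,"fingers":1},{"rx":0,"ry":0,"rz":-0.007,"x":-0.001,"y":0,"z":0.101,"fingers":0},{"rx":0,"ry":0,"rz":-0.007,"x":-0.001,"y":0,"z":0.101,"fingers":0},{"rx":0,"ry":0,"rz":-0.007,"x":-0.001,"y":0,"z":0.101,"fingers":0},{"rx":0,"ry":0,"rz":-0.007,"x":-0.001,"y":0,"z":0.101,"fingers":0},{"rx":0,"ry":0,"rz":-0.007,"x":-0.001,"y":0,"z":0.101,"fingers":0},{"rx":0,"ry":0,"rz":-0.007,"x":-0.001,"y":0,"z":0.101,"fingers":0}])

```text
time: 25.5
ee_pos: [0.4298, -0.1507, 0.0806]
eef_rot: [0.686, 0.728, 0.0, 0.0]
ft_force: [-0.9, -0.4, 6.8]
width: 0.0557
```

```bash
python3 - <<'E'
from h import *
go(slot(-.0275,.25),slot(-.0275,.166))
E
```

```text
t 25.5 pos [ 0.4298 -0.1507  0.0806] yaw 3.43 F [-0.9 -0.4  6.8] w 0.0557
(0.6410325, -0.09, 0.25) -> x 0.0479 y 0.2146 z -0.1693 rx 0.0001 ry 0.0001 rz 0.0123  rows 4.4
(0.6410325, -0.09, 0.166) -> x 0.0479 y 0.2145 z -0.0853 rx 0.0001 ry 0.0001 rz 0.0123  rows 3.8
```

>>> drive_tool(plan=[{"rx":0,"ry":0,"rz":0,"x":0,"y":0,"z":-0.04,"fingers":0},{"rx":0,"ry":0,"rz":0,"x":0,"y":0,"z":-0.09,"fingers":0},{"rx":0,"ry":0,"rz":0,"x":0,"y":0,"z":-0.14,"fingers":0},{"rx":0,"ry":0,"rz":0.004,"x":0.01,"y":0.045,"z":-0.169,"fingers":0},{"rx":0,"ry":0,"rz":0.008,"x":0.022,"y":0.1,"z":-0.169,"fingers":0},{"rx":0,"ry":0,"rz":0.012,"x":0.035,"y":0.155,"z":-0.169,"fingers":0},{"rx":0,"ry":0,"rz":0.012,"x":0.048,"y":0.205,"z":-0.169,"fingers":0},{"rx":0,"ry":0,"rz":0.012,"x":0.048,"y":0.2155,"z":-0.169,"fingers":0},{"rx":0,"ry":0,"rz":0.012,"x":0.048,"y":0.2155,"z":-0.169,"fingers":0},{"rx":0,"ry":0,"rz":0.012,"x":0.048,"y":0.2155,"z":-0.169,"fingers":0}])

```text
time: 26.75
ee_pos: [0.6408, -0.0906, 0.2493]
eef_rot: [0.713, 0.701, -0.001, 0.0]
ft_force: [-0.4, -0.0, -2.2]
width: 0.0559
```

```bash
python3 - <<'E'
from h import *
c=viewer.camera("wrist");save(c,"w16",s=1.2)
go(slot(-.0275,.165))
E
```

```text
t 26.8 pos [ 0.6408 -0.0907  0.2495] yaw -0.95 F [ 0.2  0.3 -1.6] w 0.0559
(0.6410325, -0.09, 0.165) -> x 0.0008 y 0.0002 z 0.0845 rx -0.0000 ry 0.0002 rz 0.0001  rows 1.4
```

View pics/w16.png

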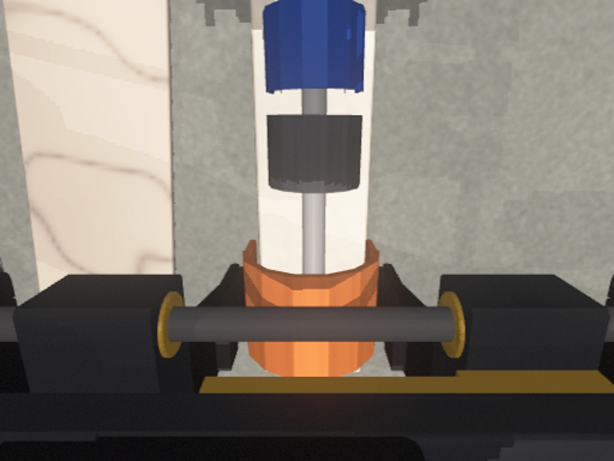

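>>> drive_tool(plan=[{"rx":0,"ry":0,"rz":0,"x":0,"y":0.001,"z":0.03,"fingers":0},{"rx":0,"ry":0,"rz":0,"x":0,"y":0.001,"z":0.055,"fingers":0},{"rx":0,"ry":0,"rz":0,"x":0,"y":0.001,"z":0.075,"fingers":0},{"rx":0,"ry":0,"rz":0,"x":0,"y":0.001,"z":0.083,"fingers":0},{"rx":0,"ry":0,"rz":0,"x":0,"y":0.001,"z":0.083,"fingers":0},{"rx":0,"ry":0,"rz":0,"x":0,"y":0.001,"z":0.083,"fingers":0}])

```text
time: 27.55
ee_pos: [0.6431, -0.0896, 0.1673]
eef_rot: [0.713, 0.702, 0.0, 0.001]
ft_force: [-0.7, 0.4, -1.6]
width: 0.0557
```

>>> drive_tool(plan=[{"rx":0,"ry":0,"rz":0,"x":0,"y":0,"z":0,"fingers":0.75},{"rx":0,"ry":0,"rz":0,"x":0,"y":0,"z":0,"fingers":0.8},{"rx":0,"ry":0,"rz":0,"x":0,"y":0,"z":0,"fingers":0.9},{"rx":0,"ry":0,"rz":0,"x":0,"y":0,"z":0,"fingers":1},{"rx":0,"ry":0,"rz":0,"x":0,"y":0,"z":0,"fingers":1},{"rx":0,"ry":0,"rz":0,"x":0,"y":0,"z":-0.03,"fingers":1},{"rx":0,"ry":0,"rz":0,"x":0,"y":0,"z":-0.08,"fingers":1},{"rx":0,"ry":0,"rz":0,"x":0,"y":0,"z":-0.1,"fingers":1},{"rx":0,"ry":0,"rz":0,"x":0,"y":0,"z":-0.1,"fingers":1}])

```text
time: 28.68
ee_pos: [0.6432, -0.0896, 0.2675]
eef_rot: [0.713, 0.702, 0.001, 0.001]
ft_force: [1.1, -0.3, -0.5]
width: 0.0867
```

```bash
python3 - <<'E'
from h import *
print("wrist");c,_,_=cuffs("wrist");save(c,"w17",s=1.2)
print("scene");cuffs("scene")
go((.4365,-.2345,.18,-15.5))
E
```

```text
wrist
0.94 px 257 43 col [ 52.  68. 120.] rect (array([0.6437, 0.0217]), array([44.7, 57.6]), 88.6) zmax 0.1366 5307
0.76 px 257 126 col [89. 85. 87.] rect (array([ 0.6429, -0.0354]), array([43.4, 57.3]), 89.0) zmax 0.1366 4253
0.68 px 256 197 col [205. 121.  73.] rect (array([ 0.6412, -0.0882]), array([42.7, 57.2]), 89.1) zmax 0.1365 3662
scene
0.76 px 218 237 col [169. 127.  57.] rect (array([ 0.4375, -0.2365]), array([44.5, 55.7]), 76.0) zmax 0.0569 181
0.42 px 314 181 col [70. 31. 24.] rect (array([0.6382, 0.0843]), array([26.7, 40.5]), 85.7) zmax 0.1402 43
t 28.88 pos [ 0.6422 -0.0899  0.2646] yaw -0.88 F [-0.4  0.7  0.8] w 0.0871
(0.4365, -0.2345, 0.18) -> x -0.1478 y -0.2032 z 0.0850 rx -0.0004 ry 0.0000 rz 0.0406  rows 4.2
```

View pics/w17.png

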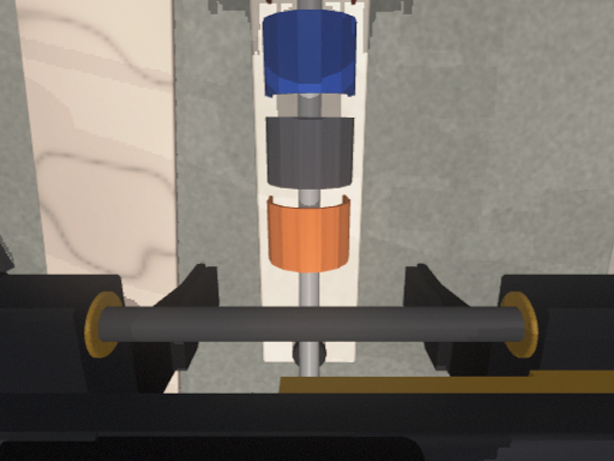

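>>> drive_tool(plan=[{"rx":0,"ry":0,"rz":0.014,"x":-0.035,"y":-0.05,"z":0.0,"fingers":1},{"rx":0,"ry":0,"rz":0.028,"x":-0.07,"y":-0.1,"z":0.0,"fingers":1},{"rx":0,"ry":0,"rz":0.04,"x":-0.11,"y":-0.15,"z":0.0,"fingers":1},{"rx":0,"ry":0,"rz":0.04,"x":-0.148,"y":-0.195,"z":0.03,"fingers":1},{"rx":0,"ry":0,"rz":0.04,"x":-0.148,"y":-0.203,"z":0.085,"fingers":1},{"rx":0,"ry":0,"rz":0.04,"x":-0.148,"y":-0.203,"z":0.085,"fingers":1},{"rx":0,"ry":0,"rz":0.04,"x":-0.148,"y":-0.203,"z":0.085,"fingers":1}])

```text
time: 29.75
ee_pos: [0.4389, -0.2337, 0.1827]
eef_rot: [0.794, 0.608, 0.001, 0.0]
ft_force: [0.7, -0.4, 0.1]
width: 0.0873
```

```bash
python3 - <<'E'
from h import *
c,P,_=cuffs("wrist");save(c,"w18",s=1.2)
go((.4365,-.2345,.082,-15.5))
c=viewer.camera("scene");save(c,"s18",(150,100,406,292),3)
E
```

```text
0.86 px 265 293 col [201. 191. 186.] rect (array([ 0.4348, -0.2687]), array([121.1,  55.6]), 74.7) zmax 0.0537 1445
0.83 px 257 202 col [182. 134.  55.] rect (array([ 0.4375, -0.2353]), array([42.5, 55.5]), 74.7) zmax 0.0536 3526
0.67 px 82 125 col [73. 71. 73.] rect (array([ 0.3153, -0.1462]), array([35.1, 33.2]), 18.9) zmax 0.0362 1837
0.54 px 241 123 col [188. 172. 157.] rect (array([ 0.4265, -0.2615]), array([128.1,  46.4]), 79.3) zmax 0.1965 71
t 29.85 pos [ 0.4394 -0.2339  0.1832] yaw -15.16 F [ 0.5  1.  -0.8] w 0.087
(0.4365, -0.2345, 0.082) -> x -0.0013 y -0.0030 z 0.1012 rx 0.0005 ry 0.0000 rz 0.0009  rows 1.6
```

View pics/w18.png

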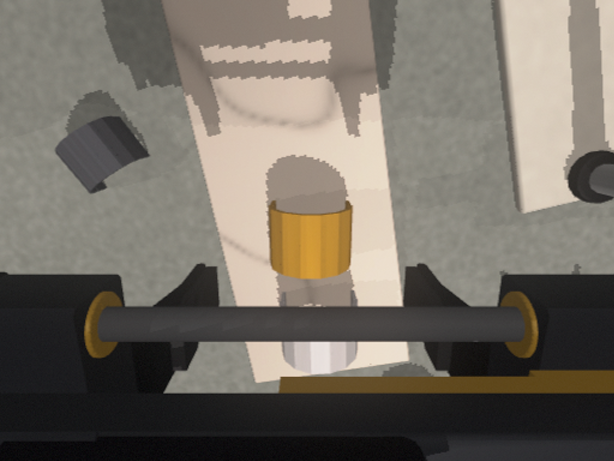

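View pics/s18.png

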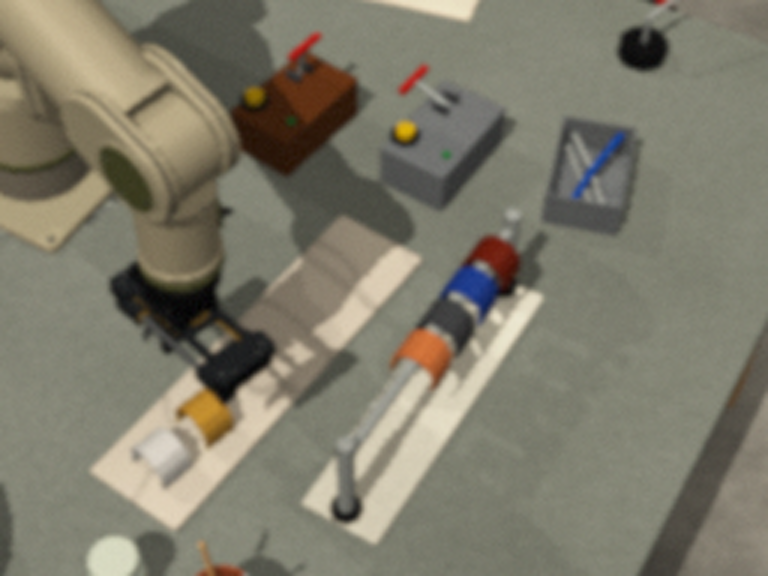

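Four cuffs hang on the bar (crop 495,262 to 425,352) and the grey box's lever is still down (413,78). Grasping brass.

>>> drive_tool(plan=[{"rx":0,"ry":0,"rz":0.001,"x":-0.002,"y":-0.002,"z":0.04,"fingers":1},{"rx":0,"ry":0,"rz":0.001,"x":-0.002,"y":-0.002,"z":0.08,"fingers":1},{"rx":0,"ry":0,"rz":0.001,"x":-0.002,"y":-0.002,"z":0.1,"fingers":1},{"rx":0,"ry":0,"rz":0.001,"x":-0.002,"y":-0.002,"z":0.1,"fingers":1},{"rx":0,"ry":0,"rz":0.001,"x":-0.002,"y":-0.002,"z":0.1,"fingers":0},{"rx":0,"ry":0,"rz":0.001,"x":-0.002,"y":-0.002,"z":0.1,"fingers":0},{"rx":0,"ry":0,"rz":0.001,"x":-0.002,"y":-0.002,"z":0.1,"fingers":0},{"rx":0,"ry":0,"rz":0.001,"x":-0.002,"y":-0.002,"z":0.1,"fingers":0},{"rx":0,"ry":0,"rz":0.001,"x":-0.002,"y":-0.002,"z":0.1,"fingers":0},{"rx":0,"ry":0,"rz":0.001,"x":-0.002,"y":-0.002,"z":0.1,"fingers":0}])

```text
time: 31.15
ee_pos: [0.4355, -0.2363, 0.0818]
eef_rot: [0.797, 0.604, 0.0, 0.001]
ft_force: [-0.1, 0.1, 6.2]
width: 0.0558
```

```bash
python3 - <<'E'
from h import *
go(slot(-.0825,.25),slot(-.0825,.166))
E
```

```text
t 31.15 pos [ 0.4355 -0.2363  0.0818] yaw -15.64 F [-0.1  0.1  6.2] w 0.0558
(0.6400975, -0.14500000000000002, 0.25) -> x 0.1430 y 0.1726 z -0.1681 rx 0.0002 ry 0.0001 rz -0.0407  rows 4.5
(0.6400975, -0.14500000000000002, 0.166) -> x 0.1430 y 0.1725 z -0.0841 rx 0.0002 ry 0.0001 rz -0.0407  rows 3.8
```

>>> drive_tool(plan=[{"rx":0,"ry":0,"rz":0,"x":0,"y":0,"z":-0.04,"fingers":0},{"rx":0,"ry":0,"rz":0,"x":0,"y":0,"z":-0.09,"fingers":0},{"rx":0,"ry":0,"rz":0,"x":0,"y":0,"z":-0.14,"fingers":0},{"rx":0,"ry":0,"rz":-0.014,"x":0.03,"y":0.04,"z":-0.168,"fingers":0},{"rx":0,"ry":0,"rz":-0.028,"x":0.068,"y":0.082,"z":-0.168,"fingers":0},{"rx":0,"ry":0,"rz":-0.041,"x":0.105,"y":0.125,"z":-0.168,"fingers":0},{"rx":0,"ry":0,"rz":-0.041,"x":0.138,"y":0.168,"z":-0.168,"fingers":0},{"rx":0,"ry":0,"rz":-0.041,"x":0.143,"y":0.1735,"z":-0.168,"fingers":0},{"rx":0,"ry":0,"rz":-0.041,"x":0.143,"y":0.1735,"z":-0.168,"fingers":0},{"rx":0,"ry":0,"rz":-0.041,"x":0.143,"y":0.1735,"z":-0.168,"fingers":0}])

```text
time: 32.4
ee_pos: [0.6397, -0.1464, 0.2492]
eef_rot: [0.713, 0.701, -0.001, 0.0]
ft_force: [0.4, -0.8, -0.6]
width: 0.0561
```

```bash
python3 - <<'E'
from h import *
c=viewer.camera("wrist");save(c,"w19",s=1.2)
go(slot(-.0825,.166))
E
```

```text
t 32.45 pos [ 0.6397 -0.1466  0.2494] yaw -1.0 F [ 0.1 -0.8 -1.8] w 0.0559
(0.6400975, -0.14500000000000002, 0.166) -> x 0.0017 y 0.0004 z 0.0834 rx -0.0001 ry 0.0002 rz 0.0000  rows 1.3
```

View pics/w19.png

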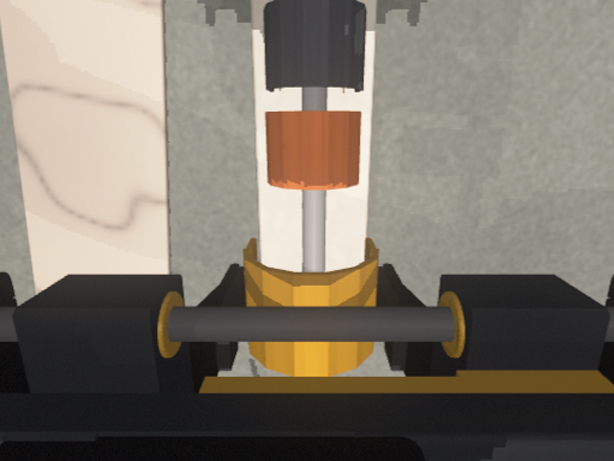

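>>> drive_tool(plan=[{"rx":0,"ry":0,"rz":0,"x":0.0,"y":0.001,"z":0.03,"fingers":0},{"rx":0,"ry":0,"rz":0,"x":0.0,"y":0.001,"z":0.055,"fingers":0},{"rx":0,"ry":0,"rz":0,"x":0.0,"y":0.001,"z":0.075,"fingers":0},{"rx":0,"ry":0,"rz":0,"x":0.0,"y":0.001,"z":0.083,"fingers":0},{"rx":0,"ry":0,"rz":0,"x":0.0,"y":0.001,"z":0.083,"fingers":0},{"rx":0,"ry":0,"rz":0,"x":0.0,"y":0.001,"z":0.083,"fingers":0}])

```text
time: 33.2
ee_pos: [0.642, -0.145, 0.1673]
eef_rot: [0.713, 0.702, 0.0, 0.001]
ft_force: [-0.1, -0.4, -1.3]
width: 0.0556
```

>>> drive_tool(plan=[{"rx":0,"ry":0,"rz":0,"x":0,"y":0,"z":0,"fingers":0.75},{"rx":0,"ry":0,"rz":0,"x":0,"y":0,"z":0,"fingers":0.8},{"rx":0,"ry":0,"rz":0,"x":0,"y":0,"z":0,"fingers":0.9},{"rx":0,"ry":0,"rz":0,"x":0,"y":0,"z":0,"fingers":1},{"rx":0,"ry":0,"rz":0,"x":0,"y":0,"z":0,"fingers":1},{"rx":0,"ry":0,"rz":0,"x":0,"y":0,"z":-0.03,"fingers":1},{"rx":0,"ry":0,"rz":0,"x":0,"y":0,"z":-0.08,"fingers":1},{"rx":0,"ry":0,"rz":0,"x":0,"y":0,"z":-0.1,"fingers":1},{"rx":0,"ry":0,"rz":0,"x":0,"y":0,"z":-0.1,"fingers":1}])

```text
time: 34.33
ee_pos: [0.6421, -0.1449, 0.2675]
eef_rot: [0.713, 0.702, 0.001, 0.001]
ft_force: [0.1, -0.0, -1.1]
width: 0.0868
```

```bash
python3 - <<'E'
from h import *
print("wrist");c,_,_=cuffs("wrist");save(c,"w20",s=1.2)
print("scene");cuffs("scene")
go((.4245,-.3055,.18,-14.5))
E
```

```text
wrist
0.91 px 257 43 col [68. 66. 67.] rect (array([ 0.643 , -0.0342]), array([42.4, 57.5]), 88.8) zmax 0.1367 5250
0.66 px 256 196 col [186. 137.  58.] rect (array([ 0.6403, -0.1432]), array([42.7, 57.3]), 88.9) zmax 0.1365 3650
0.59 px 256 124 col [203. 117.  70.] rect (array([ 0.6412, -0.0882]), array([42.1, 57.2]), 89.0) zmax 0.1367 4262
0.41 px 257 147 col [196. 187. 174.] rect (array([ 0.6393, -0.1243]), array([251.3,  56.8]), 87.3) zmax 0.1338 1930
scene
0.76 px 204 251 col [188. 181. 169.] rect (array([ 0.4267, -0.3073]), array([43.2, 53. ]), 75.0) zmax 0.0557 181
0.66 px 286 216 col [187. 106.  59.] rect (array([ 0.6329, -0.1008]), array([23.5, 34.2]), 65.2) zmax 0.1403 42
0.54 px 283 229 col [163. 124.  57.] rect (array([ 0.6394, -0.1441]), array([54.7, 43.4]), 0.3) zmax 0.1388 202
t 34.52 pos [ 0.6411 -0.1452  0.2645] yaw -0.88 F [-0.7 -1.  -0.5] w 0.0867
(0.4245, -0.3055, 0.18) -> x -0.1636 y -0.2139 z 0.0850 rx -0.0004 ry 0.0000 rz 0.0378  rows 4.5
```

View pics/w20.png

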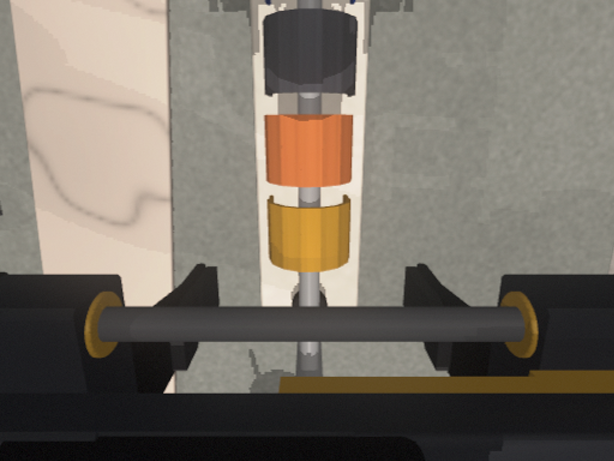

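>>> drive_tool(plan=[{"rx":0,"ry":0,"rz":0.013,"x":-0.038,"y":-0.05,"z":0.0,"fingers":1},{"rx":0,"ry":0,"rz":0.026,"x":-0.076,"y":-0.1,"z":0.0,"fingers":1},{"rx":0,"ry":0,"rz":0.038,"x":-0.114,"y":-0.15,"z":0.0,"fingers":1},{"rx":0,"ry":0,"rz":0.038,"x":-0.15,"y":-0.195,"z":0.02,"fingers":1},{"rx":0,"ry":0,"rz":0.038,"x":-0.164,"y":-0.213,"z":0.07,"fingers":1},{"rx":0,"ry":0,"rz":0.038,"x":-0.164,"y":-0.213,"z":0.085,"fingers":1},{"rx":0,"ry":0,"rz":0.038,"x":-0.164,"y":-0.213,"z":0.085,"fingers":1},{"rx":0,"ry":0,"rz":0.038,"x":-0.164,"y":-0.213,"z":0.085,"fingers":1}])

```text
time: 35.52
ee_pos: [0.428, -0.3047, 0.1826]
eef_rot: [0.79, 0.613, 0.001, 0.001]
ft_force: [0.8, 0.1, 1.0]
width: 0.0875
```

```bash
python3 - <<'E'
from h import *
c,P,_=cuffs("wrist");save(c,"w21",s=1.2)
go((.4245,-.3055,.082,-14.5))
E
```

```text
0.89 px 256 201 col [196. 186. 181.] rect (array([ 0.425 , -0.3058]), array([42.5, 56.2]), 76.4) zmax 0.0536 3596
0.86 px 55 25 col [69. 68. 69.] rect (array([ 0.315 , -0.1465]), array([34.8, 34.2]), 19.0) zmax 0.0363 2328
t 35.62 pos [ 0.4276 -0.3051  0.1825] yaw -14.45 F [-0.1 -0.2  0.4] w 0.0868
(0.4245, -0.3055, 0.082) -> x -0.0011 y -0.0031 z 0.1005 rx 0.0003 ry 0.0001 rz 0.0001  rows 1.6
```

View pics/w21.png

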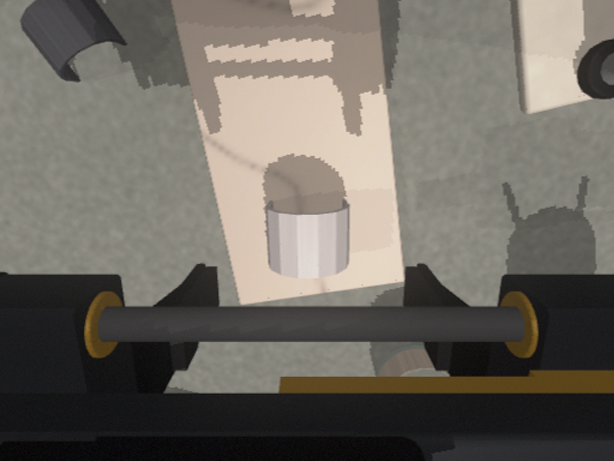

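>>> drive_tool(plan=[{"rx":0,"ry":0,"rz":0,"x":-0.001,"y":-0.003,"z":0.04,"fingers":1},{"rx":0,"ry":0,"rz":0,"x":-0.001,"y":-0.003,"z":0.08,"fingers":1},{"rx":0,"ry":0,"rz":0,"x":-0.001,"y":-0.003,"z":0.1,"fingers":1},{"rx":0,"ry":0,"rz":0,"x":-0.001,"y":-0.003,"z":0.1,"fingers":1},{"rx":0,"ry":0,"rz":0,"x":-0.001,"y":-0.003,"z":0.1,"fingers":0},{"rx":0,"ry":0,"rz":0,"x":-0.001,"y":-0.003,"z":0.1,"fingers":0},{"rx":0,"ry":0,"rz":0,"x":-0.001,"y":-0.003,"z":0.1,"fingers":0},{"rx":0,"ry":0,"rz":0,"x":-0.001,"y":-0.003,"z":0.1,"fingers":0},{"rx":0,"ry":0,"rz":0,"x":-0.001,"y":-0.003,"z":0.1,"fingers":0},{"rx":0,"ry":0,"rz":0,"x":-0.001,"y":-0.003,"z":0.1,"fingers":0}])

```text
time: 36.88
ee_pos: [0.4234, -0.3063, 0.0818]
eef_rot: [0.791, 0.612, 0.0, 0.001]
ft_force: [0.2, -0.0, 6.0]
width: 0.0561
```

```bash
python3 - <<'E'
from h import *
go(slot(-.1375,.25),slot(-.1375,.166))
E
```

```text
t 36.88 pos [ 0.4234 -0.3063  0.0818] yaw -14.56 F [ 0.2 -0.   6. ] w 0.0561
(0.6391625, -0.2, 0.25) -> x 0.1570 y 0.1823 z -0.1681 rx 0.0001 ry 0.0001 rz -0.0377  rows 4.7
(0.6391625, -0.2, 0.166) -> x 0.1571 y 0.1822 z -0.0841 rx 0.0001 ry 0.0001 rz -0.0377  rows 4.1
```

>>> drive_tool(plan=[{"rx":0,"ry":0,"rz":0,"x":0,"y":0,"z":-0.04,"fingers":0},{"rx":0,"ry":0,"rz":0,"x":0,"y":0,"z":-0.09,"fingers":0},{"rx":0,"ry":0,"rz":0,"x":0,"y":0,"z":-0.14,"fingers":0},{"rx":0,"ry":0,"rz":-0.013,"x":0.03,"y":0.035,"z":-0.168,"fingers":0},{"rx":0,"ry":0,"rz":-0.026,"x":0.07,"y":0.08,"z":-0.168,"fingers":0},{"rx":0,"ry":0,"rz":-0.038,"x":0.108,"y":0.125,"z":-0.168,"fingers":0},{"rx":0,"ry":0,"rz":-0.038,"x":0.145,"y":0.17,"z":-0.168,"fingers":0},{"rx":0,"ry":0,"rz":-0.038,"x":0.157,"y":0.183,"z":-0.168,"fingers":0},{"rx":0,"ry":0,"rz":-0.038,"x":0.157,"y":0.183,"z":-0.168,"fingers":0},{"rx":0,"ry":0,"rz":-0.038,"x":0.157,"y":0.183,"z":-0.168,"fingers":0}])

```text
time: 38.12
ee_pos: [0.6387, -0.201, 0.2488]
eef_rot: [0.713, 0.701, -0.001, -0.0]
ft_force: [-0.3, -0.2, -1.3]
width: 0.056
```

```bash
python3 - <<'E'
from h import *
c=viewer.camera("wrist");save(c,"w22",s=1.2)
go(slot(-.1375,.166))
E
```

```text
t 38.17 pos [ 0.6386 -0.2013  0.2491] yaw -0.97 F [ 0.2 -0.3 -1.1] w 0.056
(0.6391625, -0.2, 0.166) -> x 0.0014 y 0.0006 z 0.0831 rx -0.0001 ry 0.0001 rz 0.0001  rows 1.3
```

View pics/w22.png

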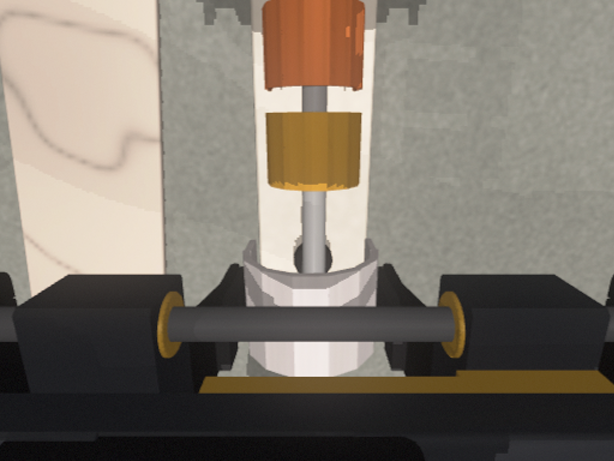

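>>> drive_tool(plan=[{"rx":0,"ry":0,"rz":0,"x":0.0,"y":0.001,"z":0.03,"fingers":0},{"rx":0,"ry":0,"rz":0,"x":0.0,"y":0.001,"z":0.055,"fingers":0},{"rx":0,"ry":0,"rz":0,"x":0.0,"y":0.001,"z":0.075,"fingers":0},{"rx":0,"ry":0,"rz":0,"x":0.0,"y":0.001,"z":0.083,"fingers":0},{"rx":0,"ry":0,"rz":0,"x":0.0,"y":0.001,"z":0.083,"fingers":0},{"rx":0,"ry":0,"rz":0,"x":0.0,"y":0.001,"z":0.083,"fingers":0}])

```text
time: 38.92
ee_pos: [0.641, -0.2, 0.1673]
eef_rot: [0.713, 0.702, 0.0, 0.001]
ft_force: [0.0, -0.8, -1.3]
width: 0.0561
```

>>> drive_tool(plan=[{"rx":0,"ry":0,"rz":0,"x":0,"y":0,"z":0,"fingers":0.75},{"rx":0,"ry":0,"rz":0,"x":0,"y":0,"z":0,"fingers":0.8},{"rx":0,"ry":0,"rz":0,"x":0,"y":0,"z":0,"fingers":0.9},{"rx":0,"ry":0,"rz":0,"x":0,"y":0,"z":0,"fingers":1},{"rx":0,"ry":0,"rz":0,"x":0,"y":0,"z":0,"fingers":1},{"rx":0,"ry":0,"rz":0,"x":0,"y":0,"z":-0.03,"fingers":1},{"rx":0,"ry":0,"rz":0,"x":0,"y":0,"z":-0.08,"fingers":1},{"rx":0,"ry":0,"rz":0,"x":0,"y":0,"z":-0.1,"fingers":1},{"rx":0,"ry":0,"rz":0,"x":0,"y":0,"z":-0.1,"fingers":1}])

```text
time: 40.05
ee_pos: [0.6411, -0.1999, 0.2675]
eef_rot: [0.713, 0.702, 0.0, 0.001]
ft_force: [-0.2, 0.4, -0.8]
width: 0.0869
```

```bash
python3 - <<'E'
from h import *
print("wrist");c,_,_=cuffs("wrist");save(c,"w23",s=1.2)
c=viewer.camera("scene");save(c,"s23",(180,100,380,290),3)
go((.36,-.1,.265,-4))
E
```

```text
wrist
0.85 px 256 41 col [159.  93.  57.] rect (array([ 0.6414, -0.0881]), array([42.5, 57.4]), 89.2) zmax 0.1366 5303
0.76 px 257 197 col [196. 186. 182.] rect (array([ 0.6394, -0.2002]), array([45.5, 57.2]), 89.5) zmax 0.1365 3617
0.64 px 256 124 col [185. 137.  56.] rect (array([ 0.6405, -0.1444]), array([43.3, 57.5]), 89.0) zmax 0.1365 4253
t 40.2 pos [ 0.6401 -0.2001  0.2646] yaw -0.88 F [-0.1 -0.1 -0.9] w 0.087
(0.36, -0.1, 0.265) -> x 0.0958 y -0.2816 z 0.0002 rx -0.0003 ry -0.0000 rz 0.0087  rows 4.8
```

View pics/s23.png

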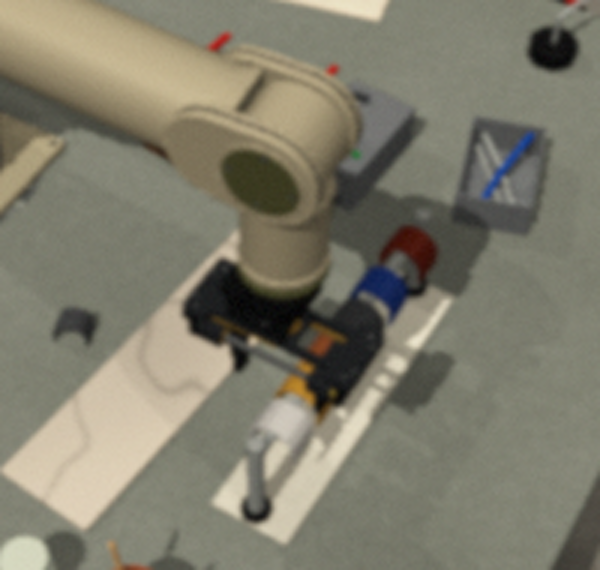

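View pics/w23.png

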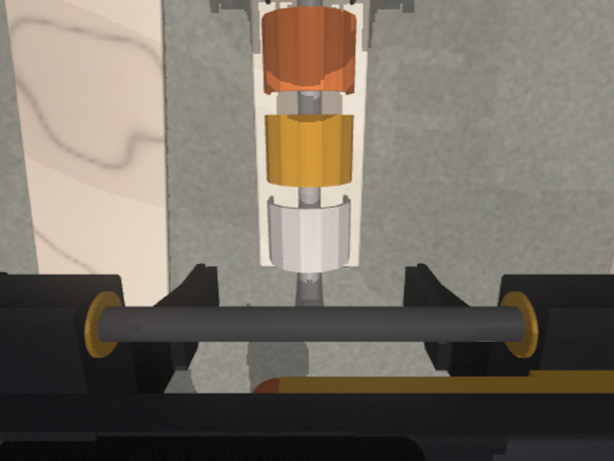

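```bash
python3 - <<'E'
from h import *
go((.48,.05,.265,-4),(.35,.325,.265,-4))
E
```

```text
t 40.2 pos [ 0.6401 -0.2001  0.2646] yaw -0.88 F [-0.1 -0.1 -0.9] w 0.087
(0.48, 0.05, 0.265) -> x 0.2477 y -0.1639 z -0.0000 rx -0.0003 ry -0.0000 rz 0.0087  rows 4.8
(0.35, 0.325, 0.265) -> x 0.5206 y -0.2981 z 0.0003 rx -0.0003 ry -0.0000 rz 0.0087  rows 9.6
```

>>> drive_tool(plan=[{"rx":0,"ry":0,"rz":0.009,"x":0.05,"y":-0.033,"z":0,"fingers":0},{"rx":0,"ry":0,"rz":0.009,"x":0.1,"y":-0.066,"z":0,"fingers":0},{"rx":0,"ry":0,"rz":0.009,"x":0.15,"y":-0.1,"z":0,"fingers":0},{"rx":0,"ry":0,"rz":0.009,"x":0.2,"y":-0.132,"z":0,"fingers":0},{"rx":0,"ry":0,"rz":0.009,"x":0.248,"y":-0.164,"z":0,"fingers":0},{"rx":0,"ry":0,"rz":0.009,"x":0.302,"y":-0.19,"z":0,"fingers":0},{"rx":0,"ry":0,"rz":0.009,"x":0.357,"y":-0.218,"z":0,"fingers":0},{"rx":0,"ry":0,"rz":0.009,"x":0.411,"y":-0.245,"z":0,"fingers":0},{"rx":0,"ry":0,"rz":0.009,"x":0.466,"y":-0.272,"z":0,"fingers":0},{"rx":0,"ry":0,"rz":0.009,"x":0.52,"y":-0.298,"z":0,"fingers":0},{"rx":0,"ry":0,"rz":0.009,"x":0.52,"y":-0.298,"z":0,"fingers":0},{"rx":0,"ry":0,"rz":0.009,"x":0.52,"y":-0.298,"z":0,"fingers":0}])

```text
time: 41.7
ee_pos: [0.3503, 0.3241, 0.2654]
eef_rot: [0.732, 0.682, -0.001, -0.0]
ft_force: [0.2, 0.5, -1.1]
width: 0.0008
```

```bash
python3 - <<'E'
from h import *
c=viewer.camera("scene");save(c,"s24",(180,80,380,280),3)
P=pts(c)
for n in ["scene","top"]:
    print(n);c,P,_=cuffs(n)
    col=c["color"].astype(int); rd=(col[...,0]>110)&(col[...,1]<70)&(col[...,2]<70)&(P[...,2]>.07)&(P[...,2]<.15)&(P[...,0]>.35)
    p=P[rd]; print("lever",len(p),p.mean(0) if len(p) else "",p.min(0) if len(p) else "",p.max(0) if len(p) else "")
c=viewer.camera("wrist");save(c,"w24",s=1.2);P=pts(c)
col=c["color"].astype(int); rd=(col[...,0]>110)&(col[...,1]<70)&(col[...,2]<70)&(P[...,2]>.07)&(P[...,2]<.15)&(P[...,0]>.35)
p=P[rd]; print("lever",len(p),p.mean(0) if len(p) else "",p.min(0) if len(p) else "",p.max(0) if len(p) else "")
go((.36,.325,.147,-4))
E
```

```text
scene
0.71 px 315 181 col [101.  39.  27.] rect (array([0.6432, 0.0922]), array([58.7, 38.1]), 3.7) zmax 0.1385 142
0.69 px 307 195 col [ 46.  66. 124.] rect (array([0.6424, 0.0195]), array([56.8, 50.7]), 0.6) zmax 0.1386 171
0.57 px 291 217 col [172. 100.  59.] rect (array([ 0.641 , -0.0919]), array([44.9, 54.1]), 89.7) zmax 0.1399 190
0.47 px 274 240 col [196. 189. 178.] rect (array([ 0.6406, -0.1999]), array([41. , 51.9]), 87.0) zmax 0.1375 170
0.45 px 282 228 col [154. 119.  59.] rect (array([ 0.6393, -0.1342]), array([64.8, 56.6]), 88.9) zmax 0.138 224
lever 144 [ 0.59550832 -0.13437568  0.10283955] [ 0.39616873 -0.46933651  0.07059213] [0.66808355 0.35398194 0.1401024 ]
top
0.85 px 272 120 col [153.  98.  71.] rect (array([ 0.637 , -0.0876]), array([52. , 38.9]), 0.4) zmax 0.1371 299
0.78 px 292 120 col [140. 110.  68.] rect (array([ 0.6388, -0.1424]), array([42.2, 57.4]), 88.9) zmax 0.1367 332
0.62 px 253 119 col [73. 71. 72.] rect (array([ 0.6409, -0.0335]), array([41.5, 56.1]), 89.4) zmax 0.1372 323
0.54 px 233 119 col [ 55.  70. 117.] rect (array([0.6372, 0.0217]), array([41.7, 47.9]), 89.2) zmax 0.1374 296
0.46 px 292 238 col [74. 72. 73.] rect (array([ 0.3143, -0.1451]), array([35.6, 31.2]), 20.1) zmax 0.0385 117
lever 118 [0.53355138 0.14970211 0.11315294] [ 0.39530182 -0.44085701  0.08064231] [0.6494948  0.34274956 0.13985335]
lever 826 [0.40107581 0.33014772 0.09510376] [0.39446643 0.29846656 0.08887991] [0.40850601 0.35832588 0.09777822]
t 42.0 pos [0.3515 0.3233 0.2661] yaw -4.28 F [-0.1  0.3 -0.4] w 0.0006
(0.36, 0.325, 0.147) -> x 0.0024 y 0.0083 z 0.1191 rx 0.0000 ry 0.0001 rz -0.0008  rows 1.9
```

View pics/s24.png

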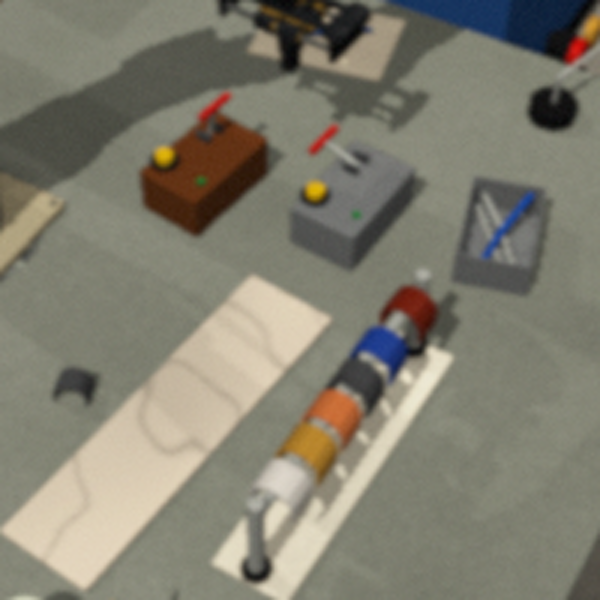

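View pics/w24.png

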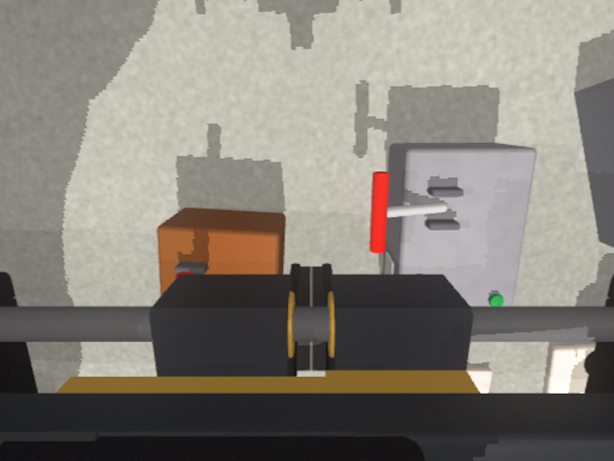

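```bash
python3 - <<'E'
from h import *
c=viewer.camera("top");save(c,"t25",(170,90,350,150),4)
P=pts(c);k=(P[...,2]>.1)&(P[...,0]>.6)&(P[...,0]<.69)&(P[...,1]>.04)&(P[...,1]<.14)
col=c["color"].astype(int);k&=(col[...,0]-col[...,1]>25)
p=P[k];print(len(p),rect(p[:,:2]),p.max(0))
c=viewer.camera("scene");save(c,"s25",(270,140,350,220),7)
E
```

```text
286 (array([0.6414, 0.0964]), array([42.2, 50.2]), 86.2) [0.66658623 0.11773564 0.14025541]
```

View pics/t25.png

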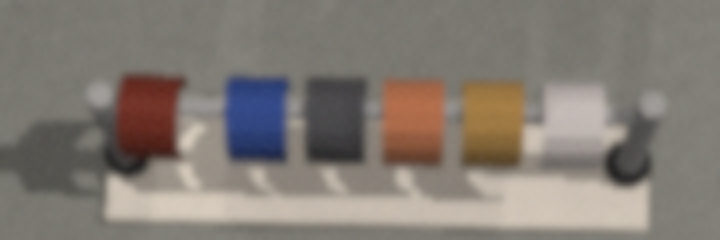

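View pics/s25.png

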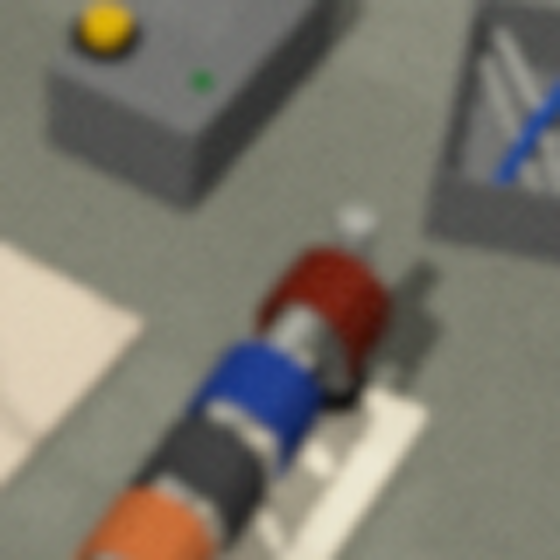

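The red cuff was knocked about 20 mm along the bar towards the post (crop 150,115). It is still astride and clear of blue, so I'll leave it. Lever down at (380,210) in the wrist view. Now the lever.

```bash
python3 - <<'E'
from h import *
go((.358,.3306,.19,-4),(.358,.3306,.147,-4))
E
```

```text
t 42.1 pos [0.3512 0.3238 0.2662] yaw -4.22 F [0.5 0.1 0.5] w 0.0005
(0.358, 0.3306, 0.19) -> x 0.0073 y 0.0063 z 0.0762 rx 0.0001 ry 0.0000 rz -0.0006  rows 1.2
(0.358, 0.3306, 0.147) -> x 0.0073 y 0.0063 z 0.1192 rx 0.0001 ry 0.0000 rz -0.0006  rows 1.9
```

>>> drive_tool(plan=[{"rx":0,"ry":0,"rz":0,"x":0.007,"y":0.006,"z":0.04,"fingers":0},{"rx":0,"ry":0,"rz":0,"x":0.007,"y":0.006,"z":0.08,"fingers":0},{"rx":0,"ry":0,"rz":0,"x":0.007,"y":0.006,"z":0.11,"fingers":0},{"rx":0,"ry":0,"rz":0,"x":0.007,"y":0.006,"z":0.119,"fingers":0},{"rx":0,"ry":0,"rz":0,"x":0.007,"y":0.006,"z":0.119,"fingers":0},{"rx":0,"ry":0,"rz":0,"x":0.007,"y":0.006,"z":0.119,"fingers":0}])

```text
time: 42.85
ee_pos: [0.3576, 0.3315, 0.1484]
eef_rot: [0.732, 0.681, 0.001, 0.0]
ft_force: [-0.9, -0.6, 0.0]
width: 0.0009
```

```bash
python3 - <<'E'
from h import *
c=viewer.camera("wrist");save(c,"w26",s=1.2)
go((.3792,.329,.147,-4))
E
```

```text
t 42.9 pos [0.3576 0.3314 0.1484] yaw -4.14 F [ 0.2  0.7 -0.6] w 0.0007
(0.3792, 0.329, 0.147) -> x -0.0009 y 0.0217 z 0.0014 rx 0.0003 ry -0.0002 rz -0.0004  rows 0.3
```

View pics/w26.png

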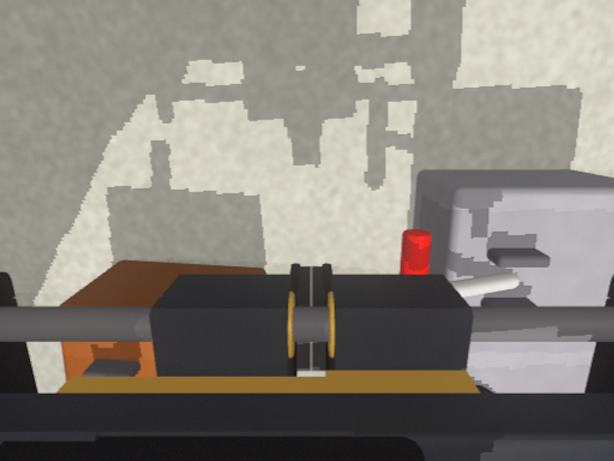

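>>> drive_tool(plan=[{"rx":0,"ry":0,"rz":0,"x":0,"y":0.012,"z":0.001,"fingers":0},{"rx":0,"ry":0,"rz":0,"x":0,"y":0.018,"z":0.001,"fingers":0},{"rx":0,"ry":0,"rz":0,"x":0,"y":0.022,"z":0.001,"fingers":0},{"rx":0,"ry":0,"rz":0,"x":0,"y":0.022,"z":0.001,"fingers":0}])

```text
time: 43.4
ee_pos: [0.3792, 0.3294, 0.1462]
eef_rot: [0.732, 0.681, -0.0, -0.0]
ft_force: [-0.5, 0.2, -0.3]
width: 0.0007
```

```bash
python3 - <<'E'
from h import *
go((.3792,.329,.147,-4))
c=viewer.camera("wrist");save(c,"w27",s=1.2)
P=pts(c)
col=c["color"].astype(int); rd=(col[...,0]>110)&(col[...,1]<70)&(col[...,2]<70)&(P[...,2]>.07)&(P[...,2]<.15)&(P[...,0]>.35)
p=P[rd]; print("lever",len(p),p.mean(0) if len(p) else "",p.min(0) if len(p) else "",p.max(0) if len(p) else "")
E
```

```text
t 43.4 pos [0.3792 0.3294 0.1462] yaw -4.14 F [-0.5  0.2 -0.3] w 0.0007
(0.3792, 0.329, 0.147) -> x -0.0004 y -0.0000 z -0.0008 rx -0.0000 ry -0.0000 rz -0.0004  rows 0.0
lever 811 [0.40267946 0.35054295 0.0947063 ] [0.39692601 0.34043749 0.08780859] [0.4089434  0.35845671 0.09753699]
```

View pics/w27.png

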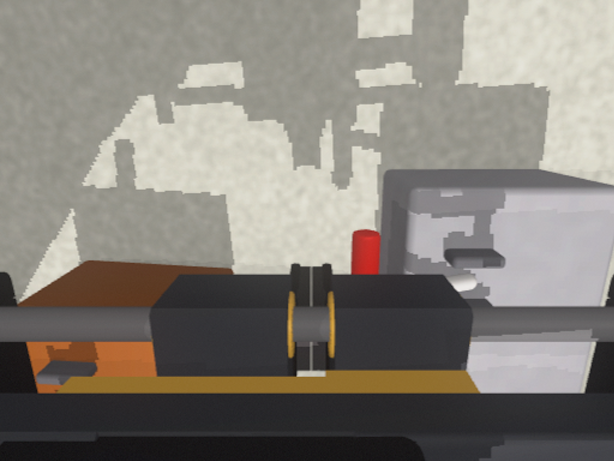

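>>> drive_tool(plan=[{"rx":0,"ry":0,"rz":0,"x":0,"y":0.003,"z":0,"fingers":0},{"rx":0,"ry":0,"rz":0,"x":0,"y":0.005,"z":0,"fingers":0},{"rx":0,"ry":0,"rz":0,"x":0,"y":0.005,"z":0,"fingers":0}])

```text
time: 43.82
ee_pos: [0.3841, 0.3291, 0.1462]
eef_rot: [0.732, 0.681, -0.0, 0.0]
ft_force: [0.1, 0.4, 0.5]
width: 0.0004
```

```bash
cat >> h.py <<'E'
def lev():
    c=viewer.camera("wrist");P=pts(c)
    col=c["color"].astype(int); rd=(col[...,0]>110)&(col[...,1]<70)&(col[...,2]<70)&(P[...,2]>.07)&(P[...,2]<.16)&(P[...,0]>.35)
    p=P[rd]; print("lever",len(p),p.mean(0) if len(p) else "",p.min(0) if len(p) else "",p.max(0) if len(p) else "")
    return c
E
python3 - <<'E'
from h import *
go((.3792,.329,.147,-4)); lev()
E
```

```text
t 43.83 pos [0.3841 0.3291 0.1462] yaw -4.13 F [0.1 0.4 0.5] w 0.0004
(0.3792, 0.329, 0.147) -> x -0.0004 y -0.0049 z -0.0008 rx 0.0000 ry 0.0000 rz -0.0004  rows 0.1
lever 797 [0.40278888 0.35058415 0.0947315 ] [0.39677886 0.34024137 0.0875856 ] [0.40908725 0.35854916 0.09782845]
```

>>> drive_tool(plan=[{"rx":0,"ry":0,"rz":0,"x":0,"y":0.002,"z":0,"fingers":0},{"rx":0,"ry":0,"rz":0,"x":0,"y":0.004,"z":0,"fingers":0},{"rx":0,"ry":0,"rz":0,"x":0,"y":0.004,"z":0,"fingers":0}])

```text
time: 44.25
ee_pos: [0.3872, 0.329, 0.1461]
eef_rot: [0.732, 0.681, -0.001, -0.0]
ft_force: [-5.0, -1.0, 2.7]
width: 0.0001
```

```bash
python3 - <<'E'
from h import *
go((.3792,.329,.147,-4)); lev()
E
```

```text
t 44.25 pos [0.3872 0.329  0.1461] yaw -4.09 F [-5.  -1.   2.7] w 0.0001
(0.3792, 0.329, 0.147) -> x -0.0005 y -0.0080 z -0.0009 rx -0.0002 ry 0.0001 rz -0.0002  rows 0.1
lever 794 [0.40281119 0.35056575 0.09473383] [0.39683859 0.34039951 0.08749076] [0.40844777 0.35862599 0.09738788]
```

>>> drive_tool(plan=[{"rx":0,"ry":0,"rz":0,"x":0,"y":0.003,"z":-0.0075,"fingers":0},{"rx":0,"ry":0,"rz":0,"x":0,"y":0.0075,"z":-0.0145,"fingers":0},{"rx":0,"ry":0,"rz":0,"x":0,"y":0.0125,"z":-0.021,"fingers":0},{"rx":0,"ry":0,"rz":0,"x":0,"y":0.019,"z":-0.0265,"fingers":0},{"rx":0,"ry":0,"rz":0,"x":0,"y":0.026,"z":-0.031,"fingers":0},{"rx":0,"ry":0,"rz":0,"x":0,"y":0.033,"z":-0.034,"fingers":0},{"rx":0,"ry":0,"rz":0,"x":0,"y":0.033,"z":-0.034,"fingers":0}])

```text
time: 45.18
ee_pos: [0.4218, 0.3262, 0.1803]
eef_rot: [0.732, 0.681, 0.0, 0.0]
ft_force: [0.7, 0.3, -0.4]
width: 0.0003
```

```bash
python3 - <<'E'
from h import *
go((.3792,.329,.147,-4)); c=lev();save(c,"w28",s=1.2)
E
```

```text
t 45.17 pos [0.4218 0.3262 0.1803] yaw -4.19 F [ 0.7  0.3 -0.4] w 0.0003
(0.3792, 0.329, 0.147) -> x -0.0003 y -0.0427 z 0.0332 rx 0.0001 ry -0.0000 rz -0.0005  rows 0.9
lever 846 [0.43784966 0.34795093 0.12885511] [0.43149764 0.32769239 0.07572115] [0.44935028 0.35614204 0.13240519]
```

View pics/w28.png

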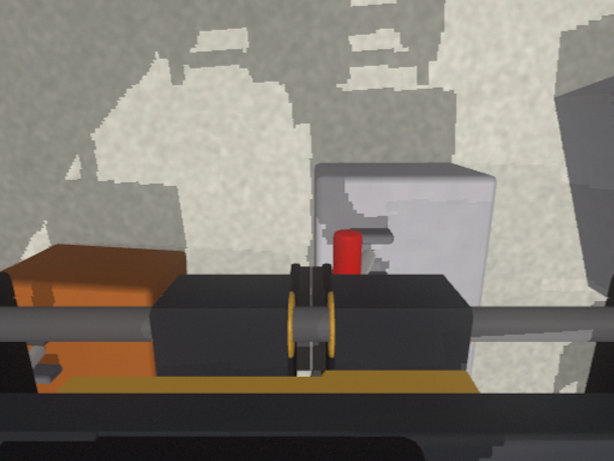

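>>> drive_tool(plan=[{"rx":0,"ry":0,"rz":0,"x":0,"y":0.006,"z":-0.002,"fingers":0},{"rx":0,"ry":0,"rz":0,"x":0,"y":0.012,"z":-0.003,"fingers":0},{"rx":0,"ry":0,"rz":0,"x":0,"y":0.018,"z":-0.003,"fingers":0},{"rx":0,"ry":0,"rz":0,"x":0,"y":0.023,"z":-0.003,"fingers":0},{"rx":0,"ry":0,"rz":0,"x":0,"y":0.027,"z":-0.003,"fingers":0},{"rx":0,"ry":0,"rz":0,"x":0,"y":0.027,"z":-0.003,"fingers":0},{"rx":0,"ry":0,"rz":0,"x":0,"y":0.027,"z":-0.003,"fingers":0}])

```text
time: 46.1
ee_pos: [0.4476, 0.3246, 0.1832]
eef_rot: [0.732, 0.681, -0.0, 0.0]
ft_force: [1.0, -0.8, 0.6]
width: 0.0007
```

```bash
python3 - <<'E'
from h import *
go((.37,.329,.19,-4)); c=lev();save(c,"w29",s=1.2)
E
```

```text
t 46.1 pos [0.4476 0.3246 0.1832] yaw -4.1 F [ 1.  -0.8  0.6] w 0.0007
(0.37, 0.329, 0.19) -> x -0.0012 y -0.0778 z -0.0068 rx -0.0000 ry 0.0000 rz -0.0003  rows 1.2
lever 834 [0.46572078 0.34608929 0.13115062] [0.45985318 0.33561538 0.12282081] [0.47213683 0.35409499 0.13413308]
```

View pics/w29.png

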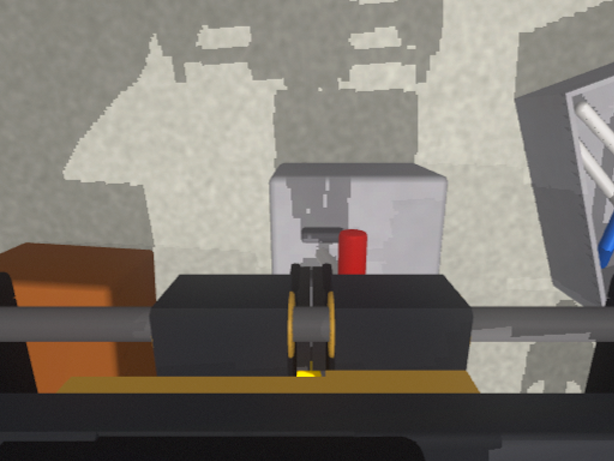

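>>> drive_tool(plan=[{"rx":0,"ry":0,"rz":0,"x":0,"y":-0.03,"z":0,"fingers":0},{"rx":0,"ry":0,"rz":0,"x":0,"y":-0.06,"z":0,"fingers":0},{"rx":0,"ry":0,"rz":0,"x":0,"y":-0.06,"z":-0.05,"fingers":0},{"rx":0,"ry":0,"rz":0,"x":0,"y":-0.06,"z":-0.1,"fingers":0},{"rx":0,"ry":0,"rz":0,"x":0.0,"y":-0.06,"z":-0.1,"fingers":0},{"rx":0,"ry":0,"rz":0,"x":-0.04,"y":-0.06,"z":-0.1,"fingers":0},{"rx":0,"ry":0,"rz":0,"x":-0.09,"y":-0.04,"z":-0.1,"fingers":0},{"rx":0,"ry":0,"rz":0,"x":-0.14,"y":-0.02,"z":-0.1,"fingers":0},{"rx":0,"ry":0,"rz":0,"x":-0.19,"y":-0.0,"z":-0.1,"fingers":0},{"rx":0,"ry":0,"rz":0,"x":-0.19,"y":-0.0,"z":-0.1,"fingers":0},{"rx":0,"ry":0,"rz":0,"x":-0.19,"y":-0.0,"z":-0.1,"fingers":0}])

```text
time: 47.52
ee_pos: [0.4338, 0.1353, 0.2828]
eef_rot: [0.732, 0.681, -0.0, -0.0]
ft_force: [-0.5, 0.5, -0.1]
width: 0.0005
```

```bash
python3 - <<'E'
from h import *
for n in ["top","scene"]:
    c=viewer.camera(n);P=pts(c);save(c,n+"30",s=1.5)
    k=(P[...,2]>.078)&(P[...,2]<.15)&(P[...,0]>.38)&(P[...,0]<.55)&(abs(P[...,1]-.28)<.12)
    col=c["color"][k].astype(int); p=P[k]
    rd=(col[:,0]>110)&(col[:,1]<70)&(col[:,2]<70); print("lever",rd.sum(),p[rd].mean(0))
    cuffs(n)
go((.45,.13,.28,-4))
E
```

```text
lever 23 [0.46327455 0.33804691 0.13249038]
0.86 px 313 120 col [165. 158. 154.] rect (array([ 0.6368, -0.1984]), array([41.5, 56.7]), 87.2) zmax 0.1375 325
0.83 px 233 119 col [ 54.  69. 116.] rect (array([0.6403, 0.0218]), array([41.7, 53.9]), 89.9) zmax 0.1374 312
0.76 px 206 118 col [93. 47. 38.] rect (array([0.6424, 0.0964]), array([41.8, 54.2]), 85.3) zmax 0.138 308
0.71 px 292 120 col [139. 108.  65.] rect (array([ 0.6358, -0.1415]), array([53.6, 41.6]), 0.5) zmax 0.1373 313
0.59 px 273 119 col [151.  96.  69.] rect (array([ 0.6377, -0.0878]), array([53.6, 39. ]), 0.2) zmax 0.1374 304
0.58 px 253 119 col [67. 65. 66.] rect (array([ 0.6404, -0.0338]), array([37.1, 55.5]), 88.9) zmax 0.1373 282
0.5 px 292 238 col [74. 73. 74.] rect (array([ 0.3134, -0.1462]), array([34.2, 33.8]), 23.8) zmax 0.0391 123
lever 20 [0.46421121 0.32517285 0.13200968]
0.77 px 306 195 col [ 51.  69. 123.] rect (array([0.6432, 0.0217]), array([49. , 56.6]), 90.0) zmax 0.1388 185
0.71 px 274 240 col [191. 184. 173.] rect (array([ 0.6386, -0.1998]), array([56.4, 43.5]), 0.5) zmax 0.1378 206
0.57 px 223 302
[... 221 characters left out ...]
7 col [172. 101.  60.] rect (array([ 0.6413, -0.0884]), array([47.2, 55.5]), 85.3) zmax 0.1383 203
0.5 px 203 207 col [70. 70. 67.] rect (array([ 0.3118, -0.1469]), array([35.3, 35.6]), 15.9) zmax 0.0389 67
0.47 px 316 182 col [96. 43. 31.] rect (array([0.6442, 0.0948]), array([48.3, 57.3]), 87.5) zmax 0.1381 180
0.45 px 283 229 col [157. 118.  51.] rect (array([ 0.6396, -0.1435]), array([48. , 55.4]), 89.7) zmax 0.1392 215
0.36 px 300 126 col [99. 45. 40.] rect (array([0.4548, 0.328 ]), array([75.2, 28.8]), 88.4) zmax 0.1356 52
t 47.83 pos [0.4339 0.1359 0.2832] yaw -4.01 F [-0.2 -0.4 -0.5] w 0.0007
(0.45, 0.13, 0.28) -> x -0.0048 y 0.0165 z 0.0032 rx -0.0000 ry -0.0000 rz -0.0000  rows 0.3
```

View pics/top30.png

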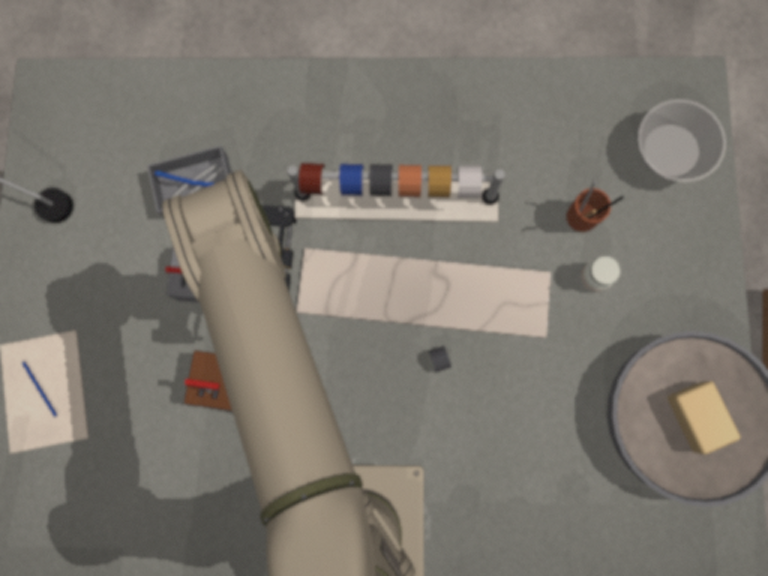

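View pics/scene30.png

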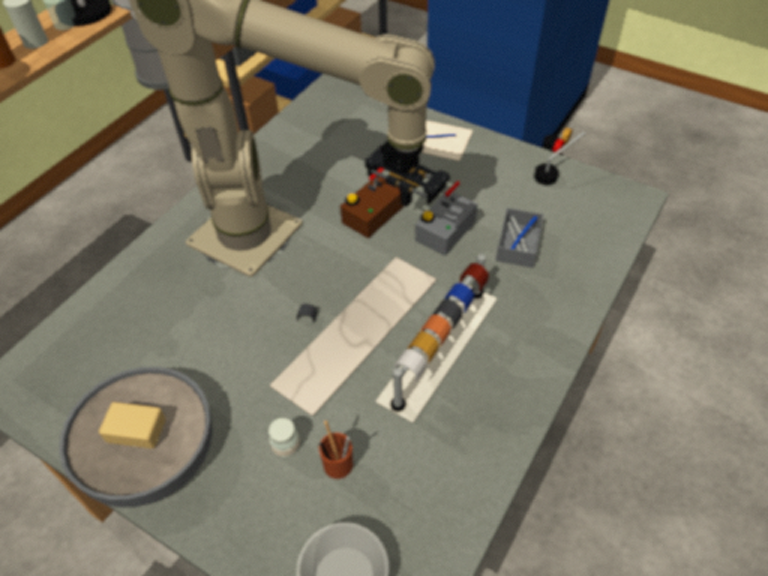

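All six hang apart, the lever is back up (scene 452,188, same place as at the start), and the bystanders and look-alikes haven't moved. Handing in.

```bash
python3 - <<'E'
from h import *
print(workorder.close_job()); print(monitor.read_state()["time"])
E
```

```text
the job is handed in; nothing more can be done
None
the job is handed in; nothing more can be done
```

The job is done and handed in at about 48 s. I pressed the grey box's test button and saw the lever drop. With it down I hung all six cuffs astride the bar, then lifted the lever fully back up.

**Cuffs:** The last top and scene pictures show all six on the bar with gaps of about 13 mm. During the run the red-brown cuff was knocked about 20 mm along the bar. It is still astride, 30 mm or more clear of the blue one, but it sits against or very near the end post. I left it there.

**Lever:** The cross-bar's last reading was x 0.463–0.464 m, z 0.132 m. That matches its starting position (0.462–0.465 m, 0.130 m) to within about 2 mm, with the fingers well clear.

**Other things:** The small grey look-alike cuff, the brown box and the bystanders looked unmoved in the last pictures. Readings from the scene and top cameras differed by a few millimetres. The networks also gave a few false cuff hits, on the pot and the lever, which I ignored.

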